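Clear the lathe bench: tip offcuts, stow spindles, hang ear defenders

TASK

Clear up the lathe bench: lift the divided tray by its post and tip it towards the outer corner of the compartment holding the rough offcuts, so that only those fall into the wooden scrap crate and the finished pieces stay in their own compartments; then set the tray back level on its rubber mat. After that, lay every loose turned spindle from the bench in the compartment you emptied, and hang the ear defenders by their headband over the rail, one cup on each side of the bar. Leave the other things on the bench where they are.

Things in the scene. Friction and masses are not known exactly. Their poses are not given: they have to be found in the camera images.
- tray_grip (a point): Grip point of the loose divided tray: on the axis of its black upright post at the tray's centre, 90 mm above its underside; axes as tray. The post is square, 26 x 26 mm, top 115 mm above the underside, and turned 45 degrees so that its flat faces look towards the tray's four corners
- tray: Grey plastic tray, 220 x 220 mm, about 0.36 kg; origin at the centre of its underside, z up. Floor and walls 4 mm thick, wall tops 44 mm above the underside. Two dividers along its x and y axes make four compartments, 105 x 105 mm each. It is slippery: things begin to slide at about 11 to 17 degrees of tilt; about 40 degrees empties a compartment
- scrap_cell (a point): Floor centre of the tray's +x, +y compartment, which holds the rough offcuts at the start, at (55, 55, 4) mm in the tray. At each outer corner of the tray the walls stop 55 mm short, leaving a pouring mouth 78 mm wide between the wall ends, and a bare corner of floor as a lip, its tip 156 mm from the post axis
- mat: Fixed black rubber mat 230 x 230 mm, 3 mm thick, on which the tray stands; origin under its centre
- crate: Fixed open wooden scrap crate, 200 x 200 mm outside, 80 mm high, walls 7 mm; origin at the centre of its underside
- rail: Fixed steel rail: a round horizontal bar of 16 mm diameter along its own y axis, its centre line 155 mm above the bench, on two posts 260 mm apart (each 20 mm thick, foot 70 mm across); origin on the bench below the bar's middle
- band_mid (a point): Middle of the flat top of the ear defenders' headband; axes as headset. A stiff strip 104 mm long (along y), 20 mm wide (x), 8 mm thick, its underside 143 mm above the cups' underside. The bar must pass under its middle along x, so fingers that hold it across its width must do so 30 to 40 mm to one side of the middle
- headset: Ear defenders, stiff, 0.2 kg, standing upright on their two cups, band on top; origin midway between the cups at their underside. Cups at y = +70 and -70 mm, each 62 mm (x) by 30 mm (y) by 80 mm high, with a pad that looks 14 mm thick on the inside; 151 mm high and 170 mm wide in all
- offcut0_mid (a point): Rough wood offcut with a dark bark side, 54 x 24 x 18 mm, 25 g, at its centre; lies in the tray at the start
- offcut1_mid (a point): Rough wood offcut with a dark bark side, 54 x 24 x 18 mm, 25 g, at its centre; may be absent; lies in the tray at the start
- offcut2_mid (a point): Rough wood offcut with a dark bark side, 54 x 24 x 18 mm, 25 g, at its centre; may be absent; lies in the tray at the start
- spindle0_mid (a point): Freshly turned pale wood spindle with square ends, 84 mm long (along its x), 24 x 24 mm at both ends, 35 g, at its centre (12 mm above what it lies on); hold across its y at the middle, where it can be gripped 20 mm wide; may be absent; lies on the bench at the start
- spindle1_mid (a point): Freshly turned pale wood spindle with square ends, 84 mm long (along its x), 24 x 24 mm at both ends, 35 g, at its centre (12 mm above what it lies on); hold across its y at the middle, where it can be gripped 20 mm wide; may be absent; lies on the bench at the start
- spindle2_mid (a point): Freshly turned pale wood spindle with square ends, 84 mm long (along its x), 24 x 24 mm at both ends, 35 g, at its centre (12 mm above what it lies on); hold across its y at the middle, where it can be gripped 20 mm wide; may be absent; lies on the bench at the start
- spindle3_mid (a point): Freshly turned pale wood spindle with square ends, 84 mm long (along its x), 24 x 24 mm at both ends, 35 g, at its centre (12 mm above what it lies on); hold across its y at the middle, where it can be gripped 20 mm wide; may be absent; lies on the bench at the start
- ring_box_mid (a point): Turned round wooden box, 60 mm across and 34 mm high, in the tray's -x, +y compartment; at its centre
- knob_mid (a point): Turned drawer knob, 48 mm across and 38 mm high, in the tray's +x, -y compartment; at its centre
- wood_ring_mid (a point): Turned wooden ring, 64 mm across and 18 mm high, in the tray's -x, -y compartment; at its centre
- wax_tin: Bystander: steel tin 72 mm across, 45 mm high; origin under its centre
- sanding_block: Bystander: cork sanding block 66 x 42 x 28 mm; origin under its centre
- bowl_blank: Bystander: round wooden bowl blank, 124 mm across, 45 mm high; origin under its centre

How it is judged:
On the way, in this order (a step that is already met when the one before it is completed fails the run):
1. the tray is lifted clear of its mat and tilted (height (world z) of tray_grip above 0.14 m and angle between tray's own z axis and vertical above 0.17 rad), for 0.05 s.
2. all offcuts lie in the scrap crate (x of offcut0_mid in the frame of crate between -0.1 and 0.1 m and y of offcut0_mid in the frame of crate between -0.1 and 0.1 m and z of offcut0_mid in the frame of crate between 0 and 0.078 m and x of offcut1_mid in the frame of crate between -0.1 and 0.1 m and y of offcut1_mid in the frame of crate between -0.1 and 0.1 m and z of offcut1_mid in the frame of crate between 0 and 0.078 m and x of offcut2_mid in the frame of crate between -0.1 and 0.1 m and y of offcut2_mid in the frame of crate between -0.1 and 0.1 m and z of offcut2_mid in the frame of crate between 0 and 0.078 m), for 0.2 s.
3. the tray stands level on its mat again, let go (horizontal distance between tray and mat below 0.04 m and z of tray in the frame of mat below 0.01 m and angle between tray's own z axis and vertical below 0.06 rad and contact force between the fingers and tray below 0.2 N and linear speed of tray below 0.02 m/s), for 0.2 s.
At the end, for the whole second after the job is handed in: Offcuts in the crate; tray level within 40 mm of the mat's centre, finished pieces in their own compartments, spindle centres in the emptied one below 70 mm; band over the bar, middle within 35 mm of it and 105 mm along, within 0.35 rad of upright, 0.4 of square to it; all at rest (all of step 2 and horizontal distance between tray and mat below 0.04 m and z of tray in the frame of mat below 0.01 m and angle between tray's own z axis and vertical below 0.06 rad and x of ring_box_mid in the frame of tray between -0.113 and -0.003 m and y of ring_box_mid in the frame of tray between 0.003 and 0.113 m and z of ring_box_mid in the frame of tray between 0 and 0.06 m and x of knob_mid in the frame of tray between 0.003 and 0.113 m and y of knob_mid in the frame of tray between -0.113 and -0.003 m and z of knob_mid in the frame of tray between 0 and 0.06 m and x of wood_ring_mid in the frame of tray between -0.113 and -0.003 m and y of wood_ring_mid in the frame of tray between -0.113 and -0.003 m and z of wood_ring_mid in the frame of tray between 0 and 0.06 m and x of spindle0_mid in the frame of tray between 0.003 and 0.113 m and y of spindle0_mid in the frame of tray between 0.003 and 0.113 m and z of spindle0_mid in the frame of tray between 0.005 and 0.07 m and x of spindle1_mid in the frame of tray between 0.003 and 0.113 m and y of spindle1_mid in the frame of tray between 0.003 and 0.113 m and z of spindle1_mid in the frame of tray between 0.005 and 0.07 m and x of spindle2_mid in the frame of tray between 0.003 and 0.113 m and y of spindle2_mid in the frame of tray between 0.003 and 0.113 m and z of spindle2_mid in the frame of tray between 0.005 and 0.07 m and x of spindle3_mid in the frame of tray between 0.003 and 0.113 m and y of spindle3_mid in the frame of tray between 0.003 and 0.113 m and z of spindle3_mid in the frame of tray between 0.005 and 0.07 m and x of band_mid in the frame of rail between -0.035 and 0.035 m and y of band_mid in the frame of rail between -0.105 and 0.105 m and z of band_mid in the frame of rail between 0.16 and 0.19 m and angle between headset's own z axis and vertical below 0.35 rad and angle between the x axis of headset and the y axis of rail, either way round below 0.4 rad and contact force between headset and rail above 0.5 N and linear speed of each of headset, spindle0, spindle1, spindle2, spindle3 below 0.05 m/s and linear speed of tray below 0.02 m/s); the robot touches nothing.
It fails at once if a bystander (tin, sanding block or bowl blank) is pushed more than 40 mm (distance of any of wax_tin, sanding_block, bowl_blank from where it was at the start of the episode above 0.04 m).
It fails at once if a finished piece (round box, knob, ring) comes out of the tray (distance between any of ring_box_mid, knob_mid, wood_ring_mid and tray above 0.19 m).
Of offcut1, offcut2 only 1 to 2 are there at a start; the rules pass over those that are not, and their reading is None.
Of spindle0, spindle1, spindle2, spindle3 only 3 to 4 are there at a start; the rules pass over those that are not, and their reading is None.
At some moment in a run one of spindle0, spindle1, spindle2, spindle3 may be knocked a few centimetres aside while the robot is not near it.
It also fails if it takes over 208 s, if anything falls off the work surface, if the arm or the gripper's body presses on something with over 40 N, if the wrist force passes 120 N, or if a joint passes its speed limit or range.

ROBOT

A 6-joint arm with a two-finger parallel gripper is mounted at the origin on the work surface. World frame = base frame: x ahead of the robot, y to its left, z up, the work surface at z = 0. Lengths are in m, angles in rad, forces in N, time in s.
With the tool pointing down it reaches from about 0.375 to 0.9 m from the base axis. Payload 3.1 kg.
Tool frame: the origin (TCP) lies between the finger pads; the fingertips stand 8 mm ahead of it and the grasp point (between the pads) lies 11 mm behind it; z points along the fingers, y is the line along which they close (so a half turn about z gives the same grasp; the last joint's range is limited). The gripper opens to 85 mm and grips with 20 to 120 N. Pads are 22 mm wide; open, the fingers measure 114 mm over their backs; the gripper's body (76 mm by 85 mm) begins 54 mm behind the grasp point. The pads swing forward as they close: fully open they stand 13 mm farther back than shut.
Start: joints at [-1.45, 0.527, 1.433, -0, 1.181, -0.178], TCP at [0.185, -0.597, 0.239] pointing down, gripper open.
Joint ranges: [-3.08, 3.08], [-0.75, 2.2], [0.22, 2.44], [-1.43, 4.57], [0, 2.65], [-2.85, 2.85]. Speed limits (rad/s): [2.79, 2.79, 3.14, 3.14, 3.14, 3.14].

INTERFACE

Orientations are given as a unit quaternion [x, y, z, w].
In Python, from station import readout, cams, sign_off gives the robot as it stands.
- The arm moves only by the tool send_rows, never from a script. Its argument "commands" is text: rows parted by semicolons, each of 5 numbers parted by spaces: the finger opening in mm, from 0 to 85.4, then the shift along the tool's x, y, z each as a share of 0.02 m, from -1 to 1, then the turn about the tool's z as a share of 4 degrees, from -1 to 1. In form: grip dx dy dz spin; .... A call has 1 to 20 rows; each row shifts and turns the commanded pose from where the row before left it, along the tool's axes as they then stand; what a row does not reach is not made up. A row lasts 1/12 s, in which the tool goes at most 41.7 mm and 7.16 degrees, less where a joint would pass 70% of its speed; a pose out of reach is approached as far as the arm can. A call with a number of a shift or a turn outside -1 to 1 is refused whole. A call with a gripper value outside its range is refused whole. The fingers move at their own pace and stop on an object; "grip_force" is the grip in N (left out, the last holds). Time passes only in rows, so rows that do not move let the fingers close. It gives the time, the measured TCP pose, the force, the opening and the grip force at its end, in the units of the state.
- readout.sense(): the state, without advancing time (a new reading comes with each control period).
- cams.snapshot(name): name is "side" or "top" or "wrist"; returns a dict with "pixels" (480x640x3 uint8, red, green, blue), "intrinsics" (3x3 intrinsics, pixels), "dist" ([k1, k2, p1, p2, k3] as OpenCV has them; the pictures are not rectified), "eye" and "rotation" of the camera in the world. Camera axes: x right, y down, z forward; pixel columns grow to the right and rows downward; lengths in m; the calibration is good to about 2 mm. A picture is of the moment at which its call begins. There is no depth.
- sign_off(): hands the job in; it is judged then, once.
The state is a dict: "t": time; "q": joint angles; "qd": joint speeds; "tau": joint torques, N m; "tcp_pos": TCP position; "tool_rot": TCP orientation; "force": force on the tool from outside, world axes, zero at the start; "ft_torque": the same for the moment, N m; "finger_gap": opening from 0.0 (shut) to 1.0 (fully open); "gripper_force": force on a finger pad.
Only numpy, scipy, OpenCV 4.12 (cv2) and the standard library are available. Lean on these libraries where they do the work, as an engineer would, in place of code of your own. Each camera call takes 0.05 s, during which the arm holds its last target. There are 200 camera calls.

## Working session

There is one attempt and no reset: what is moved stays moved. The work goes in short steps, Python scripts to look and compute and a tool call to move; the robot and the scene stay as the last step left them, time stands still between calls to the robot, and variables do not carry over. Pictures are saved under pics/ and viewed, at most 14 in all, crops included, and the job is handed in when it is done.

Besides the shell and the picture viewer there is one more tool, called after "Emit:" as name(argument=value, ...), one argument or row to a line, values as JSON. send_rows: Moves the arm, as the interface text tells. Its arguments: {"type":"object","properties":{"commands":{"type":"string"},"grip_force":{"type":"number"}},"required":["commands"]}

```bash
ls; mkdir -p pics; cat > h.py <<'E'
import numpy as np, cv2
from station import readout, cams, sign_off
from scipy.spatial.transform import Rotation as R
def snap(n,f=None):
    s=cams.snapshot(n)
    if f: cv2.imwrite('pics/'+f,s['pixels'][:,:,::-1])
    return s
def ray(s,uv):
    K=np.array(s['intrinsics']);D=np.array(s['dist'])
    p=cv2.undistortPoints(np.array(uv,float).reshape(-1,1,2),K,D).reshape(-1,2)
    d=np.c_[p,np.ones(len(p))]@np.array(s['rotation']).T
    return np.array(s['eye']),d
def onz(s,uv,z):
    e,d=ray(s,uv); return e+d*((z-e[2])/d[:,2:3])
def proj(s,P):
    Rm=np.array(s['rotation']); rv=cv2.Rodrigues(Rm.T)[0]; t=-Rm.T@np.array(s['eye'])
    return cv2.projectPoints(np.array(P,float).reshape(-1,1,3),rv,t,np.array(s['intrinsics']),np.array(s['dist']))[0].reshape(-1,2)
E
python3 - <<'E'
from h import *
st=readout.sense(); print({k:np.round(v,4) for k,v in st.items()})
for n in('side','top','wrist'):
    s=snap(n,n+'0.png'); print(n,np.round(s['eye'],3),np.round(s['rotation'],3).tolist(),np.round(np.diag(s['intrinsics']),1))
E
```

```text
pics
{'t': np.float64(0.0), 'q': array([-1.4495,  0.5285,  1.4339,  0.    ,  1.1814, -0.1785]), 'qd': array([0.0006, 0.0009, 0.0025, 0.0008, 0.0002, 0.0003]), 'tau': array([ 1.10000e-03, -4.42349e+01, -1.78027e+01, -3.00000e-04,
        8.40000e-03, -0.00000e+00]), 'tcp_pos': array([ 0.1845, -0.5964,  0.2383]), 'tool_rot': array([ 0.9888,  0.1493,  0.    , -0.0011]), 'force': array([0.2409, 0.1939, 0.626 ]), 'ft_torque': array([ 0.0045,  0.0502, -0.0082]), 'gripper_force': np.float64(0.0), 'finger_gap': np.float64(0.999)}
side [0.355 0.704 0.965] [-0.136, 0.925, -0.35, 0.054] [543.6 543.6   1. ]
top [0.321 0.018 1.213] [-0.676, 0.729, -0.077, 0.075] [501.3 501.3   1. ]
wrist [ 0.256 -0.574  0.373] [0.796, -0.587, -0.09, 0.12] [402. 402.   1.]
```

View pics/top0.png

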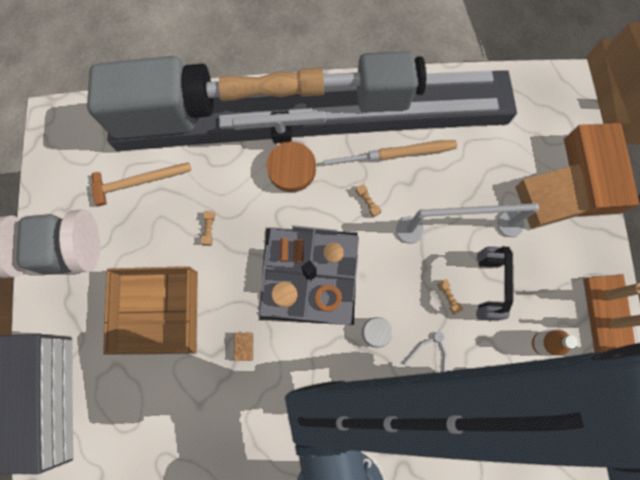

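View pics/side0.png

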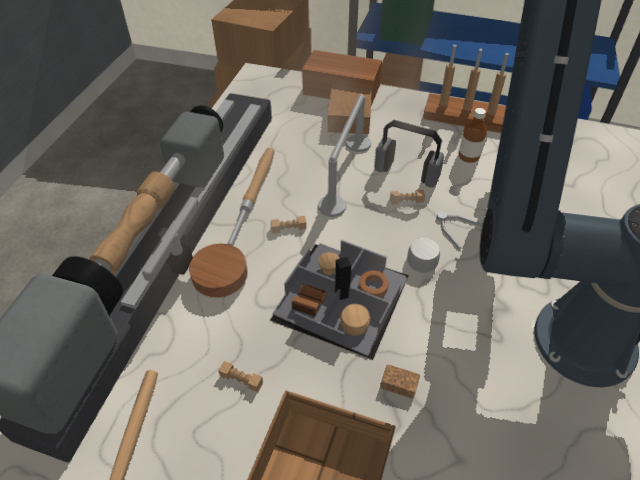

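```bash
sed -i "s/np.array(s\['rotation'\])/R.from_quat(s['rotation']).as_matrix()/g" h.py
python3 - <<'E'
from h import *
s=snap('top'); print(R.from_quat(s['rotation']).as_matrix().round(2))
def o(n,uv,z): print(n,onz(s,uv,z).round(3).tolist())
o('crate top corners',[(106,269),(196,268),(196,352),(105,353)],.08)
o('tray wall top',[(264,229),(357,229),(355,323),(259,319)],.03)
o('post',[(309,266)],.118)
o('spindles',[(207,227),(368,200),(449,296)],.012)
o('headband',[(509,250),(509,312)],.15)
o('rail',[(420,212),(535,207)],.155); o('feet',[(409,230),(511,222)],.0)
o('tin',[(376,331)],.045);o('blank',[(291,165)],.045);o('block',[(243,345)],.028)
o('img corners',[(40,110),(600,400)],0)
E
```

```text
[[-0.07 -0.97  0.21]
 [-1.    0.07 -0.01]
 [-0.   -0.21 -0.98]]
crate top corners [[0.548, 0.511, 0.08], [0.535, 0.295, 0.08], [0.344, 0.301, 0.08], [0.353, 0.513, 0.08]]
tray wall top [[0.629, 0.138, 0.03], [0.611, -0.088, 0.03], [0.386, -0.063, 0.03], [0.412, 0.161, 0.03]]
post [[0.514, 0.034, 0.118]]
spindles [[0.649, 0.282, 0.012], [0.688, -0.123, 0.012], [0.433, -0.297, 0.012]]
headband [[0.51, -0.407, 0.15], [0.375, -0.387, 0.15]]
rail [[0.609, -0.218, 0.155], [0.602, -0.482, 0.155]]
feet [[0.607, -0.22, 0.0], [0.608, -0.484, 0.0]]
tin [[0.363, -0.109, 0.045]]
blank [[0.783, 0.062, 0.045]]
block [[0.354, 0.202, 0.028]]
img corners [[1.029, 0.756, 0.0], [0.148, -0.648, 0.0]]
```

Emit:
send_rows(
  commands="85 0 0 -1 0;85 0 0 -1 0;85 0 0 -1 0;85 0 0 -1 0;85 0 0 -1 0;85 0 0 -1 0;85 0 0 -1 0;85 0 0 -1 0;85 0 0 -1 0;85 0 0 -1 0",
)

```text
t: 1.03
tcp_pos: [0.1846, -0.5968, 0.44]
tool_rot: [0.989, 0.149, 0.0, -0.0]
force: [0.3, -0.2, 0.6]
finger_gap: 0.998
gripper_force: 0.0
```

Emit:
send_rows(
  commands="85 0 0 -1 0;85 0 0 -1 0;85 0 0 -1 0;85 0 0 -1 0;85 0 0 -1 0;85 0 0 -1 0;85 0 0 -1 0;85 0 0 -1 0;85 0 0 -1 0;85 0 0 -1 0;85 0 0 -1 0;85 0 0 -1 0;85 0 0 -1 0;85 0 0 -1 0;85 0 0 -1 0;85 0 0 -1 0;85 0 0 -1 0;85 0 0 -1 0;85 0 0 -1 0;85 0 0 -1 0",
)

```text
t: 2.7
tcp_pos: [0.1698, -0.5486, 0.7789]
tool_rot: [0.989, 0.149, 0.003, 0.021]
force: [0.5, -0.3, 0.4]
finger_gap: 0.996
gripper_force: 0.0
```

```bash
python3 - <<'E'
from h import *
st=readout.sense(); print({k:np.round(st[k],4) for k in('q','tcp_pos','tool_rot')}, R.from_quat(st['tool_rot']).as_matrix().round(3))
E
```

```text
{'q': array([-1.469 ,  0.4029,  0.2181,  0.0124,  2.4797, -0.1882]), 'tcp_pos': array([ 0.1698, -0.5486,  0.7789]), 'tool_rot': array([0.9886, 0.1494, 0.0028, 0.0206])} [[ 0.955  0.295  0.012]
 [ 0.295 -0.955 -0.04 ]
 [-0.001  0.042 -0.999]]
```

Emit:
send_rows(
  commands="85 0 0 1 0;85 0 0 1 0;85 0 0 1 0;85 0 0 1 0;85 0 0 1 0;85 0 0 1 0;85 0 0 0 0;85 0 0 0 0",
)

```text
t: 3.37
tcp_pos: [0.1713, -0.5538, 0.6572]
tool_rot: [0.989, 0.149, 0.003, 0.018]
force: [0.2, -0.8, 0.3]
finger_gap: 0.996
gripper_force: 0.0
```

Emit:
send_rows(
  commands="85 0 1 0 0;85 0 1 0 0;85 0 1 0 0;85 0 1 0 0;85 0 1 0 0;85 0 1 0 0;85 0 1 0 0;85 0 1 0 0;85 0 1 0 0;85 0 1 0 0;85 0 1 0 0;85 0 1 0 0;85 0 1 0 0;85 0 1 0 0;85 0 1 0 0;85 0 1 0 0;85 0 1 0 0;85 0 1 0 0;85 0 1 0 0;85 0 1 0 0",
)

```text
t: 5.03
tcp_pos: [0.2457, -0.7948, 0.5634]
tool_rot: [0.985, 0.149, 0.012, 0.081]
force: [0.6, 0.5, -0.0]
finger_gap: 0.998
gripper_force: 0.0
```

```bash
cat >> h.py <<'E'
def st():
    s=readout.sense(); M=R.from_quat(s['tool_rot']).as_matrix()
    print('q',s['q'].round(3) if hasattr(s['q'],'round') else np.round(s['q'],3),'p',np.round(s['tcp_pos'],4),'z',M[:,2].round(3),'x',M[:,0].round(3),'y',M[:,1].round(3),'tilt',np.degrees(np.arccos(-M[2,2])).round(2))
    return s,M
E
python3 - <<'E'
from h import *
st()
E
```

```text
q [-1.413  0.73   0.218  0.026  2.031 -0.129] p [ 0.2457 -0.7948  0.5634] z [ 0.048 -0.156 -0.987] x [ 0.955  0.295 -0.   ] y [ 0.291 -0.943  0.163] tilt 9.4
```

Emit:
send_rows(
  commands="85 0 -1 0 0;85 0 -1 0 0;85 0 -1 0 0;85 0 -1 0 0;85 0 -1 0 0;85 0 -1 0 0;85 0 -1 0 0;85 0 -1 0 0;85 0 -1 0 0;85 0 -1 0 0;85 0 -1 0 0;85 0 -1 0 0;85 0 -1 0 0;85 0 -1 0 0;85 0 -1 0 0;85 0 -1 0 0;85 0 -1 0 0;85 0 -1 0 0;85 0 -1 0 0;85 0 -1 0 0",
)

```text
t: 6.7
tcp_pos: [0.1287, -0.4167, 0.5001]
tool_rot: [0.985, 0.149, 0.012, 0.082]
force: [0.1, 0.5, -1.0]
finger_gap: 0.993
gripper_force: 0.0
```

Emit:
send_rows(
  commands="85 0 -1 0 0;85 0 -1 0 0;85 0 -1 0 0;85 0 -1 0 0;85 0 -1 0 0;85 0 -1 0 0;85 0 -1 0 0;85 0 -1 0 0;85 0 -1 0 0;85 0 -1 0 0",
)

```text
t: 7.53
tcp_pos: [0.0704, -0.2279, 0.4677]
tool_rot: [0.985, 0.15, 0.011, 0.082]
force: [-0.8, -0.7, 1.0]
finger_gap: 0.993
gripper_force: 0.0
```

```bash
python3 - <<'E'
from h import *
st()
E
```

```text
q [-1.888 -0.437  1.858  0.094  1.584 -0.611] p [ 0.0704 -0.2279  0.4677] z [ 0.046 -0.158 -0.986] x [ 0.955  0.296 -0.002] y [ 0.293 -0.942  0.165] tilt 9.48
```

Emit:
send_rows(
  commands="85 0.96 -0.3 0 0;85 0.96 -0.3 0 0;85 0.96 -0.3 0 0;85 0.96 -0.3 0 0;85 0.96 -0.3 0 0;85 0.96 -0.3 0 0;85 0.96 -0.3 0 0;85 0.96 -0.3 0 0;85 0.96 -0.3 0 0;85 0.96 -0.3 0 0;85 0.96 -0.3 0 0;85 0.96 -0.3 0 0;85 0.96 -0.3 0 0;85 0.96 -0.3 0 0;85 0.96 -0.3 0 0;85 0.96 -0.3 0 0;85 0.96 -0.3 0 0;85 0.96 -0.3 0 0;85 0.96 -0.3 0 0;85 0.96 -0.3 0 0",
)

```text
t: 9.2
tcp_pos: [0.4043, -0.0009, 0.4484]
tool_rot: [0.985, 0.149, 0.014, 0.081]
force: [0.9, -0.5, -0.2]
finger_gap: 0.994
gripper_force: 0.0
```

Emit:
send_rows(
  commands="85 0.31 -0.88 -0.2 0;85 0.31 -0.88 -0.2 0;85 0.31 -0.88 -0.2 0;85 0.31 -0.88 -0.2 0;85 0.31 -0.88 -0.2 0;85 0.31 -0.88 -0.2 0;85 0.31 -0.88 -0.2 0;85 0.31 -0.88 -0.2 0;85 0.31 -0.88 -0.2 0;85 0.31 -0.88 -0.2 0;85 0.31 -0.88 -0.2 0;85 0.31 -0.88 -0.2 0;85 0.31 -0.88 -0.2 0;85 0.31 -0.88 -0.2 0;85 0.31 -0.88 -0.2 0;85 0.31 -0.88 -0.2 0;85 0.31 -0.88 -0.2 0;85 0.31 -0.88 -0.2 0",
)

```text
t: 10.7
tcp_pos: [0.4141, 0.3428, 0.4682]
tool_rot: [0.986, 0.149, 0.014, 0.079]
force: [1.3, -0.1, -1.1]
finger_gap: 0.996
gripper_force: 0.0
```

```bash
python3 - <<'E'
from h import *
st(); s=snap('top','top1.png'); snap('side','side1.png')
E
```

```text
q [ 0.568  0.253  1.258 -0.157  1.67   1.827] p [0.4141 0.3428 0.4682] z [ 0.051 -0.152 -0.987] x [0.955 0.296 0.003] y [ 0.291 -0.943  0.161] tilt 9.24
```

View pics/top1.png

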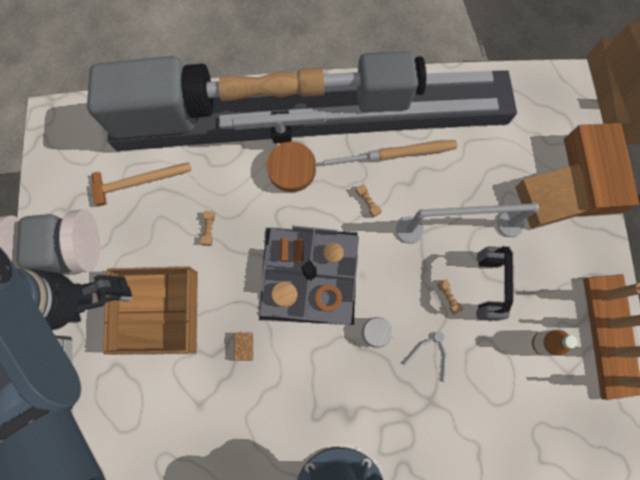

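Emit:
send_rows(
  commands="85 0.4 -0.87 -0.25 0;85 0.4 -0.87 -0.25 0;85 0.4 -0.87 -0.25 0;85 0.4 -0.87 -0.25 0;85 0.4 -0.87 -0.25 0;85 0.4 -0.87 -0.25 0;85 0.4 -0.87 -0.25 0;85 0.4 -0.87 -0.25 0;85 0.4 -0.87 -0.25 0;85 0.4 -0.87 -0.25 0;85 0.4 -0.87 -0.25 0;85 0.4 -0.87 -0.25 0;85 0.4 -0.87 -0.25 0;85 0.4 -0.87 -0.25 0;85 0.4 -0.87 -0.25 0;85 0.4 -0.87 -0.25 0;85 0.4 -0.87 -0.25 0;85 0.4 -0.87 -0.25 0",
)

```text
t: 12.3
tcp_pos: [0.4442, 0.674, 0.4885]
tool_rot: [0.986, 0.149, 0.017, 0.075]
force: [0.2, 0.2, -0.8]
finger_gap: 0.998
gripper_force: 0.0
```

Emit:
send_rows(
  commands="85 0.76 -0.64 0 0;85 0.76 -0.64 0 0;85 0.76 -0.64 0 0;85 0.76 -0.64 0 0;85 0.76 -0.64 0 0;85 0.76 -0.64 0 0;85 0.76 -0.64 0 0;85 0.76 -0.64 0 0;85 0.76 -0.64 0 0;85 0.76 -0.64 0 0;85 0.76 -0.64 0 0;85 0.76 -0.64 0 0;85 0.76 -0.64 0 0;85 0.76 -0.64 0 0;85 0.76 -0.64 0 0;85 0.76 -0.64 0 0;85 0.76 -0.64 0 0;85 0.76 -0.64 0 0",
)

```text
t: 13.8
tcp_pos: [0.5109, 0.7694, 0.3696]
tool_rot: [0.984, 0.155, 0.083, 0.006]
force: [0.3, 0.5, -0.4]
finger_gap: 0.992
gripper_force: 0.0
```

```bash
python3 - <<'E'
from h import *
st()
E
```

```text
q [ 0.902  0.961  0.219 -0.126  1.845  2.119] p [0.5109 0.7694 0.3696] z [ 0.165  0.014 -0.986] x [0.938 0.307 0.161] y [ 0.305 -0.952  0.037] tilt 9.51
```

Emit:
send_rows(
  commands="85 0.65 -0.45 -0.6 0;85 0.65 -0.45 -0.6 0;85 0.65 -0.45 -0.6 0;85 0.65 -0.45 -0.6 0;85 0.65 -0.45 -0.6 0;85 0.65 -0.45 -0.6 0;85 0.65 -0.45 -0.6 0;85 0.65 -0.45 -0.6 0;85 0.65 -0.45 -0.6 0;85 0.65 -0.45 -0.6 0;85 0.65 -0.45 -0.6 0;85 0.65 -0.45 -0.6 0;85 0.65 -0.45 -0.6 0;85 0.65 -0.45 -0.6 0;85 0.65 -0.45 -0.6 0;85 0.65 -0.45 -0.6 0;85 0.65 -0.45 -0.6 0;85 0.65 -0.45 -0.6 0;85 0.65 -0.45 -0.6 0;85 0.65 -0.45 -0.6 0",
)

```text
t: 15.47
tcp_pos: [0.5005, 0.7621, 0.5279]
tool_rot: [0.971, 0.161, 0.161, -0.077]
force: [-0.4, 0.7, -1.0]
finger_gap: 0.993
gripper_force: 0.0
```

```bash
python3 - <<'E'
from h import *
st()
E
```

```text
q [ 0.9    0.792  0.219 -0.103  1.785  2.103] p [0.5005 0.7621 0.5279] z [ 0.287  0.201 -0.937] x [0.897 0.287 0.336] y [ 0.336 -0.937 -0.097] tilt 20.5
```

Emit:
send_rows(
  commands="85 -0.5 1 0 0;85 -0.5 1 0 0;85 -0.5 1 0 0;85 -0.5 1 0 0;85 -0.5 1 0 0;85 -0.5 1 0 0;85 -0.5 1 0 0;85 -0.5 1 0 0;85 -0.5 1 0 0;85 -0.5 1 0 0;85 -0.5 1 0 0;85 -0.5 1 0 0;85 -0.5 1 0 0;85 -0.5 1 0 0;85 -0.5 1 0 0;85 -0.5 1 0 0;85 -0.5 1 0 0;85 -0.5 1 0 0;85 -0.5 1 0 0;85 -0.5 1 0 0",
)

```text
t: 17.13
tcp_pos: [0.4554, 0.329, 0.4218]
tool_rot: [0.971, 0.161, 0.161, -0.076]
force: [-0.3, 0.4, 0.2]
finger_gap: 0.994
gripper_force: 0.0
```

Emit:
send_rows(
  commands="85 -0.5 1 0 0;85 -0.5 1 0 0;85 -0.5 1 0 0;85 -0.5 1 0 0;85 -0.5 1 0 0;85 -0.5 1 0 0;85 -0.5 1 0 0;85 -0.5 1 0 0;85 -0.5 1 0 0;85 -0.5 1 0 0;85 -0.5 1 0 0;85 -0.5 1 0 0;85 -0.5 1 0 0;85 -0.5 1 0 0;85 -0.5 1 0 0;85 -0.5 1 0 0;85 -0.5 1 0 0;85 -0.5 1 0 0;85 -0.5 1 0 0;85 -0.5 1 0 0",
)

```text
t: 18.8
tcp_pos: [0.4107, -0.1035, 0.3159]
tool_rot: [0.971, 0.161, 0.161, -0.075]
force: [-0.6, 0.1, 0.7]
finger_gap: 0.996
gripper_force: 0.0
```

```bash
python3 - <<'E'
from h import *
st()
E
```

```text
q [-0.765  0.077  1.947  0.399  1.077  0.294] p [ 0.4107 -0.1035  0.3159] z [ 0.288  0.198 -0.937] x [0.897 0.288 0.336] y [ 0.336 -0.937 -0.095] tilt 20.46
```

Emit:
send_rows(
  commands="85 -0.77 -0.63 0 0;85 -0.77 -0.63 0 0;85 -0.77 -0.63 0 0;85 -0.77 -0.63 0 0;85 -0.77 -0.63 0 0;85 -0.77 -0.63 0 0;85 -0.77 -0.63 0 0;85 -0.77 -0.63 0 0;85 -0.77 -0.63 0 0;85 -0.77 -0.63 0 0;85 -0.77 -0.63 0 0;85 -0.77 -0.63 0 0",
)

```text
t: 19.8
tcp_pos: [0.196, -0.0141, 0.2686]
tool_rot: [0.971, 0.163, 0.159, -0.076]
force: [-0.9, -0.6, -0.2]
finger_gap: 0.999
gripper_force: 0.0
```

```bash
python3 - <<'E'
from h import *
st()
E
```

```text
q [-1.534 -0.386  2.429  0.307  1.309 -0.407] p [ 0.196  -0.0141  0.2686] z [ 0.285  0.199 -0.938] x [0.896 0.292 0.334] y [ 0.34  -0.936 -0.095] tilt 20.32
```

```bash
cat > kin.py <<'E'
import numpy as np
from scipy.optimize import least_squares
from scipy.spatial.transform import Rotation as R
D=[([-1.4495,.5285,1.4339,0,1.1814,-.1785],[.1845,-.5964,.2383]),([-1.469,.4029,.2181,.0124,2.4797,-.1882],[.1698,-.5486,.7789]),
([-1.413,.73,.218,.026,2.031,-.129],[.2457,-.7948,.5634]),([-1.888,-.437,1.858,.094,1.584,-.611],[.0704,-.2279,.4677]),
([.568,.253,1.258,-.157,1.67,1.827],[.4141,.3428,.4682]),([.902,.961,.219,-.126,1.845,2.119],[.5109,.7694,.3696]),
([.9,.792,.219,-.103,1.785,2.103],[.5005,.7621,.5279]),([-.765,.077,1.947,.399,1.077,.294],[.4107,-.1035,.3159]),([-1.534,-.386,2.429,.307,1.309,-.407],[.196,-.0141,.2686])]
Ry=lambda a:R.from_euler('y',a); Rz=lambda a:R.from_euler('z',a)
def fk(q,k):
    l0,l1,l2,L,a,b,off=k
    A=Rz(q[0])*Ry(q[1]); p=np.array([0,0,l0])+Rz(q[0]).apply([off,0,0])+A.apply([a,0,l1]); A=A*Ry(q[2]); p=p+A.apply([b,0,l2]); W=p.copy()
    A=A*Rz(q[3])*Ry(q[4]); return p+A.apply([0,0,L]),W,A*Rz(q[5])
if __name__=='__main__':
    s=least_squares(lambda k:np.concatenate([fk(q,k)[0]-p for q,p in D]),[.4,.4,.4,.25,0,0,0])
    print(s.x.round(4),np.abs(s.fun).max(),np.sqrt((s.fun**2).mean()))
    q,p=D[-2]; print(fk(q,s.x)[2].as_matrix().round(3)); print(fk(D[-1][0],s.x)[1])
E
python3 kin.py
```

```text
[ 0.3825  0.5779  0.3939  0.4038  0.0024  0.0998 -0.007 ] 0.11446009944888025 0.06265456652328145
[[-0.336  0.897  0.288]
 [ 0.937  0.288  0.198]
 [ 0.094  0.336 -0.937]]
[ 0.00305445 -0.08297204  0.65075197]
```

```bash
sed -i 's/l0,l1,l2,L,a,b,off=k/l0,l1,l2,L,a,b,off,lat,lw=k/; s/apply(\[off,0,0\])/apply([off,lat,0])/; s/apply(\[0,0,L\])/apply([0,lw,L])/; s/\.25,0,0,0\])/.25,0,0,0,.1,0])/' kin.py; python3 kin.py
```

```text
[ 2.741e-01  5.881e-01  3.917e-01  2.887e-01  1.000e-04  1.141e-01
 -1.000e-04  1.108e-01  2.000e-04] 0.000263716698828631 0.00011713847910058443
[[-0.336  0.897  0.288]
 [ 0.937  0.288  0.198]
 [ 0.094  0.336 -0.937]]
[ 0.11350645 -0.07142319  0.53919247]
```

Emit:
send_rows(
  commands="85 -0.08 1 -0.4 0;85 -0.08 1 -0.4 0;85 -0.08 1 -0.4 0;85 -0.08 1 -0.4 0;85 -0.08 1 -0.4 0;85 -0.08 1 -0.4 0;85 -0.08 1 -0.4 0;85 -0.08 1 -0.4 0;85 -0.08 1 -0.4 0;85 -0.08 1 -0.4 0;85 -0.08 1 -0.4 0;85 -0.08 1 -0.4 0;85 -0.08 1 -0.4 0;85 -0.08 1 -0.4 0;85 -0.08 1 -0.4 0;85 -0.08 1 -0.4 0;85 -0.08 1 -0.4 0;85 -0.08 1 -0.4 0;85 -0.08 1 -0.4 0;85 -0.08 1 -0.4 0",
)

```text
t: 21.47
tcp_pos: [0.2568, -0.4322, 0.3704]
tool_rot: [0.971, 0.161, 0.16, -0.075]
force: [-0.1, 0.4, 0.4]
finger_gap: 0.995
gripper_force: 0.0
```

Emit:
send_rows(
  commands="85 0 1 -0.4 0;85 0 1 -0.4 0;85 0 1 -0.4 0;85 0 1 -0.4 0;85 0 1 -0.4 0;85 0 1 -0.4 0;85 0 1 -0.4 0;85 0 1 -0.4 0;85 0 1 -0.4 0;85 0 1 -0.4 0;85 0 1 -0.4 0;85 0 1 -0.4 0;85 0 1 -0.4 0;85 0 1 -0.4 0;85 0 1 -0.4 0;85 0 1 -0.4 0;85 0 1 -0.4 0;85 0 1 -0.4 0;85 0 1 -0.4 0;85 0 1 -0.4 0",
)

```text
t: 23.13
tcp_pos: [0.3289, -0.7826, 0.4525]
tool_rot: [0.972, 0.157, 0.167, -0.054]
force: [-0.6, -0.3, 1.4]
finger_gap: 0.999
gripper_force: 0.0
```

```bash
python3 - <<'E'
from h import *
st()
E
```

```text
q [-1.418  0.883  0.218  0.395  2.12   0.027] p [ 0.3289 -0.7826  0.4525] z [ 0.307  0.157 -0.938] x [0.895 0.288 0.341] y [ 0.324 -0.945 -0.052] tilt 20.2
```

Emit:
send_rows(
  commands="85 0 0.85 -0.5 0;85 0 0.85 -0.5 0;85 0 0.85 -0.5 0;85 0 0.85 -0.5 0;85 0 0.85 -0.5 0;85 0 0.85 -0.5 0;85 0 0.85 -0.5 0;85 0 0.85 -0.5 0;85 0 0.85 -0.5 0;85 0 0.85 -0.5 0;85 0 0.85 -0.5 0;85 0 0.85 -0.5 0;85 0 0.85 -0.5 0;85 0 0.85 -0.5 0;85 0 0.85 -0.5 0;85 0 0.85 -0.5 0;85 0 0.85 -0.5 0;85 0 0.85 -0.5 0;85 0 0.85 -0.5 0;85 0 0.85 -0.5 0",
)

```text
t: 24.8
tcp_pos: [0.2867, -0.8392, 0.496]
tool_rot: [0.969, 0.136, 0.198, 0.055]
force: [-0.1, 0.6, 0.0]
finger_gap: 0.997
gripper_force: 0.0
```

Emit:
send_rows(
  commands="85 0 0.8 -0.6 0;85 0 0.8 -0.6 0;85 0 0.8 -0.6 0;85 0 0.8 -0.6 0;85 0 0.8 -0.6 0;85 0 0.8 -0.6 0;85 0 0.8 -0.6 0;85 0 0.8 -0.6 0;85 0 0.8 -0.6 0;85 0 0.8 -0.6 0;85 0 0.8 -0.6 0;85 0 0.8 -0.6 0;85 0 0.8 -0.6 0;85 0 0.8 -0.6 0;85 0 0.8 -0.6 0;85 0 0.8 -0.6 0;85 0 0.8 -0.6 0;85 0 0.8 -0.6 0;85 0 0.8 -0.6 0;85 0 0.8 -0.6 0",
)

```text
t: 26.47
tcp_pos: [0.207, -0.847, 0.6175]
tool_rot: [0.954, 0.112, 0.222, 0.165]
force: [-0.0, 0.2, -0.4]
finger_gap: 0.993
gripper_force: 0.0
```

```bash
python3 - <<'E'
from h import *
st()
# tray geometry in top view: dark mat/tray mask
im=cv2.imread('pics/top1.png'); 
crop=im[215:335,245:375]; cv2.imwrite('pics/traycrop.png',cv2.resize(crop,None,fx=5,fy=5,interpolation=cv2.INTER_CUBIC)[:600,:])
E
```

```text
q [-1.619  0.712  0.219  0.522  1.888 -0.035] p [ 0.207  -0.847   0.6175] z [ 0.462 -0.264 -0.847] x [0.876 0.288 0.387] y [ 0.141 -0.92   0.364] tilt 32.14
```

View pics/traycrop.png

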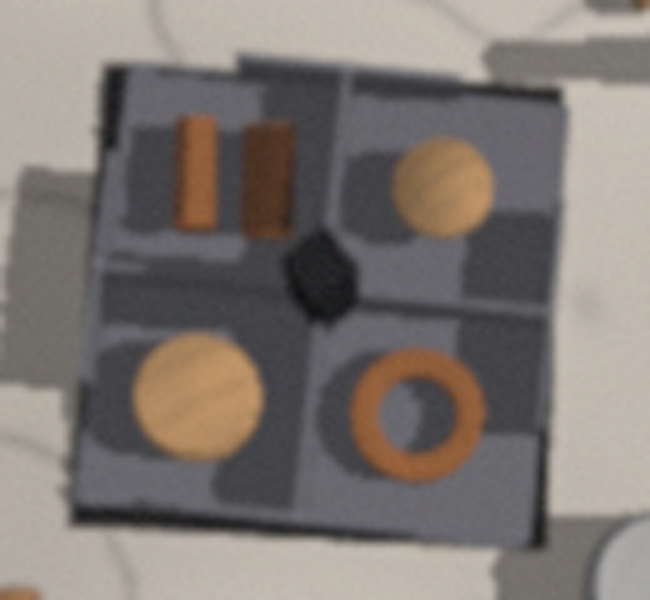

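```bash
python3 - <<'E'
from h import *
s=snap('top')
f=lambda P,z:onz(s,np.array(P)/5.+[245,215],z)
a=f([(105,262),(548,312)],.047); b=f([(347,70),(298,505)],.047)
for l in(a,b): d=l[0]-l[1]; print(l.round(4).tolist(),np.degrees(np.arctan2(d[1],d[0])).round(1),np.linalg.norm(d))
c=f([(105,66),(563,90),(543,545),(74,522)],.007); print('floor corners',c.round(3).tolist(),c.mean(0)); 
for i in range(4): d=c[(i+1)%4]-c[i]; print(np.degrees(np.arctan2(d[1],d[0])).round(1),np.linalg.norm(d).round(3))
print('post',f([(320,270)],.118), 'base', f([(320,320)],.05))
st_,M=st()
E
```

```text
[[0.5304, 0.1365, 0.047], [0.491, -0.0699, 0.047]] 79.2 0.21015757854026124
[[0.6149, 0.0158, 0.047], [0.4098, 0.0533, 0.047]] -10.4 0.2085700866836171
floor corners [[0.636, 0.136, 0.007], [0.607, -0.09, 0.007], [0.385, -0.061, 0.007], [0.412, 0.162, 0.007]] [0.51008675 0.03669492 0.007     ]
-97.4 0.228
172.5 0.224
83.0 0.225
-6.8 0.225
post [[0.50698966 0.03434426 0.118     ]] base [[0.49485223 0.03704024 0.05      ]]
q [-1.621  0.71   0.218  0.522  1.888 -0.035] p [ 0.2059 -0.8469  0.6194] z [ 0.461 -0.267 -0.846] x [0.876 0.288 0.386] y [ 0.14  -0.92   0.367] tilt 32.2
```

Emit:
send_rows(
  commands="85 -0.85 -0.14 -0.44 0;85 -0.85 -0.14 -0.44 0;85 -0.85 -0.14 -0.44 0;85 -0.85 -0.14 -0.44 0;85 -0.85 -0.14 -0.44 0;85 -0.85 -0.14 -0.44 0;85 -0.85 -0.14 -0.44 0;85 -0.85 -0.14 -0.44 0;85 -0.85 -0.14 -0.44 0;85 -0.85 -0.14 -0.44 0;85 -0.85 -0.14 -0.44 0;85 -0.85 -0.14 -0.44 0;85 -0.85 -0.14 -0.44 0;85 -0.85 -0.14 -0.44 0",
)

```text
t: 27.68
tcp_pos: [-0.0633, -0.8365, 0.6068]
tool_rot: [0.954, 0.111, 0.222, 0.169]
force: [-0.0, 0.5, 0.5]
finger_gap: 0.995
gripper_force: 0.0
```

Emit:
send_rows(
  commands="85 -0.4 0.85 -0.17 0;85 -0.4 0.85 -0.17 0;85 -0.4 0.85 -0.17 0;85 -0.4 0.85 -0.17 0;85 -0.4 0.85 -0.17 0;85 -0.4 0.85 -0.17 0;85 -0.4 0.85 -0.17 0;85 -0.4 0.85 -0.17 0;85 -0.4 0.85 -0.17 0;85 -0.4 0.85 -0.17 0;85 -0.4 0.85 -0.17 0;85 -0.4 0.85 -0.17 0;85 -0.4 0.85 -0.17 0;85 -0.4 0.85 -0.17 0;85 -0.4 0.85 -0.17 0;85 -0.4 0.85 -0.17 0",
)

```text
t: 29.02
tcp_pos: [-0.1166, -0.9023, 0.5839]
tool_rot: [0.939, 0.087, 0.212, 0.256]
force: [0.1, -0.4, -0.8]
finger_gap: 0.994
gripper_force: 0.0
```

```bash
python3 - <<'E'
from h import *
st()
E
```

```text
q [-2.014  0.779  0.219  0.654  1.818 -0.356] p [-0.1166 -0.9023  0.5839] z [ 0.442 -0.444 -0.779] x [0.895 0.273 0.353] y [ 0.056 -0.854  0.518] tilt 38.79
```

Emit:
send_rows(
  commands="85 -0.56 0.76 0.1 0;85 -0.56 0.76 0.1 0;85 -0.56 0.76 0.1 0;85 -0.56 0.76 0.1 0;85 -0.56 0.76 0.1 0;85 -0.56 0.76 0.1 0;85 -0.56 0.76 0.1 0;85 -0.56 0.76 0.1 0;85 -0.56 0.76 0.1 0;85 -0.56 0.76 0.1 0;85 -0.56 0.76 0.1 0",
)

```text
t: 29.93
tcp_pos: [-0.1692, -0.9573, 0.5373]
tool_rot: [0.926, 0.07, 0.2, 0.311]
force: [0.5, 0.5, -0.3]
finger_gap: 0.999
gripper_force: 0.0
```

```bash
python3 - <<'E'
from h import *
_,M=st(); z=M[:,2]; print('az',np.degrees(np.arctan2(z[1],z[0])))
E
```

```text
q [-2.049  0.854  0.219  0.672  1.656 -0.425] p [-0.1692 -0.9573  0.5373] z [ 0.414 -0.549 -0.726] x [0.91  0.255 0.326] y [ 0.006 -0.796  0.605] tilt 43.43
az -52.975212223970665
```

```bash
cat >> kin.py <<'E'
K=[.2741,.5881,.3917,.2887,.0001,.1141,-.0001,.1108,.0002]
LO=np.array([-3.08,-.75,.22,-1.43,0,-2.85]);HI=np.array([3.08,2.2,2.44,4.57,2.65,2.85])
OFF=None
def ik(p,M,q0):
    # tool frame = fk rot * Rz(c); c calibrated from reading
    def f(q):
        a,_,A=fk(q,K); return np.r_[a-p,.3*(R.from_matrix(M).inv()*A*Rz(C6)).as_rotvec()]
    s=least_squares(f,np.clip(q0,LO+1e-3,HI-1e-3),bounds=(LO,HI)); return s.x,np.linalg.norm(s.fun)
C6=-np.pi/2
E
cat > plan.py <<'E'
from h import *; from kin import *
s,M=st(); q=np.array(s['q'])
A=fk(q,K)[2]; C=(A.inv()*R.from_matrix(M)).as_euler('zyx'); print('C6',C)
import kin; kin.C6=C[0]
z=M[:,2]; y1=np.cross([0,0,1],z); y1/=np.linalg.norm(y1)
c=np.array([.511,.034,.003]); yaw=np.radians(-10.5); T0=R.from_euler('z',yaw).as_matrix()
G=c+[0,0,.09]
for sg in(1,-1):
    y=y1*sg; Mg=np.c_[np.cross(y,z),y,z]
    ang=np.degrees((R.from_matrix(M).inv()*R.from_matrix(Mg)).as_rotvec()[2])
    print('sg',sg,'spin to grasp',ang.round(1))
    for nm,P in(('approach',G-.1*z+.011*z),('grasp',G+.011*z),('lift',G+.011*z+[0,0,.2]),('crate',np.array([.46,.43,.29]))):
        qq,e=ik(P,Mg,q); print(nm,qq.round(2),round(e,4))
    for phi in(-75,-60,-40,-20,20,40,60,75):
        S=R.from_rotvec(z*np.radians(phi)).as_matrix(); T=S@T0; n=T[:,2]; tilt=np.degrees(np.arccos(n[2]))
        dn=np.array([n[0],n[1]]); dnaz=np.degrees(np.arctan2(dn[1],dn[0]))
        up=T.T@[0,0,1]; tr=np.degrees(np.arctan2(-up[1],-up[0]))  # downhill azimuth in tray frame
        lip=T@[.11,.11,-.09]; qq,e=ik(np.array([.46,.43,.29]),S@Mg,q)
        print(phi,'tilt',tilt.round(1),'downhill in tray',tr.round(1),'world',dnaz.round(1),'lip-G',lip.round(3),'q6',qq.round(2)[3:],round(e,4))
E
python3 plan.py
```

```text
q [-2.049  0.854  0.219  0.672  1.656 -0.425] p [-0.1692 -0.9573  0.5373] z [ 0.414 -0.549 -0.726] x [0.91  0.255 0.326] y [ 0.006 -0.796  0.605] tilt 43.43
C6 [ 1.57079633e+00  4.44089210e-16 -3.33066907e-16]
sg 1 spin to grasp -118.3
approach [ 0.34  0.58  2.05 -1.32  0.74  0.82] 0.0
grasp [ 0.2   0.73  1.99 -1.43  0.68  0.86] 0.0219
lift [ 0.18  0.33  1.92 -1.03  0.8   0.26] 0.0
crate [ 0.88  0.63  1.31 -0.74  1.46  0.42] 0.0
-75 tilt 49.5 downhill in tray 18.4 world 66.2 lip-G [-0.055  0.048 -0.164] q6 [0.83 1.18 2.85] 0.4243
-60 tilt 40.2 downhill in tray 24.8 world 59.8 lip-G [-0.02   0.073 -0.163] q6 [-0.74  1.46 -0.62] 0.0
-40 tilt 27.2 downhill in tray 32.7 world 51.8 lip-G [ 0.032  0.094 -0.15 ] q6 [-0.74  1.46 -0.27] 0.0
-20 tilt 13.7 downhill in tray 40.2 world 44.3 lip-G [ 0.083  0.1   -0.124] q6 [-0.74  1.46  0.07] 0.0
20 tilt 13.7 downhill in tray -125.2 world -150.3 lip-G [ 0.161  0.061 -0.051] q6 [-0.74  1.46  0.77] 0.0
40 tilt 27.2 downhill in tray -117.7 world -157.8 lip-G [ 0.178  0.023 -0.012] q6 [-0.74  1.46  1.12] 0.0
60 tilt 40.2 downhill in tray -109.7 world 
[... 539 characters left out ...]
orld 59.8 lip-G [-0.02   0.073 -0.163] q6 [-0.74  1.46  2.52] 0.0
-40 tilt 27.2 downhill in tray 32.7 world 51.8 lip-G [ 0.032  0.094 -0.15 ] q6 [-0.73  1.46  2.85] 0.0039
-20 tilt 13.7 downhill in tray 40.2 world 44.3 lip-G [ 0.083  0.1   -0.124] q6 [-0.63  1.52  2.85] 0.086
20 tilt 13.7 downhill in tray -125.2 world -150.3 lip-G [ 0.161  0.061 -0.051] q6 [-0.22  1.09  2.85] 0.2489
40 tilt 27.2 downhill in tray -117.7 world -157.8 lip-G [ 0.178  0.023 -0.012] q6 [0.63 0.   2.73] 0.282
60 tilt 40.2 downhill in tray -109.7 world -165.7 lip-G [ 0.177 -0.024  0.022] q6 [0.86 0.   2.85] 0.282
75 tilt 49.5 downhill in tray -103.3 world -172.1 lip-G [ 0.164 -0.06   0.042] q6 [1.12 0.   2.85] 0.282
```

```bash
cat > plan2.py <<'E'
from kin import *; import kin; kin.C6=np.pi/2
G=np.array([.511,.034,.093])
for az in(-53,-56):
  for al in(43.4,40,37,34,30):
    a,t=np.radians([az,al]); z=np.array([np.sin(t)*np.cos(a),np.sin(t)*np.sin(a),-np.cos(t)]); y=np.cross([0,0,1],z); y/=np.linalg.norm(y); Mg=np.c_[np.cross(y,z),y,z]
    q,e=ik(G+.011*z,Mg,[.2,.7,1.9,-1.3,.7,.8]); A=(fk(q,K)[2]*Rz(kin.C6)).as_matrix(); print(az,al,q.round(2),round(e,4),fk(q,K)[0]-G-.011*z, A[:,1].round(3), np.degrees(np.arccos(-A[2,2])).round(1),np.degrees(np.arctan2(A[1,2],A[0,2])).round(1))
E
python3 plan2.py
```

```text
-53 43.4 [ 0.2   0.73  1.99 -1.43  0.68  0.86] 0.0217 [0.00468981 0.00669287 0.00658801] [ 0.819  0.572 -0.04 ] 41.6 -57.6
-53 40 [ 0.17  0.72  2.01 -1.43  0.61  0.83] 0.0133 [0.00310205 0.0037999  0.00424176] [ 0.811  0.585 -0.025] 38.8 -56.0
-53 37 [ 0.14  0.7   2.02 -1.43  0.56  0.81] 0.0057 [0.00139588 0.00150026 0.00187241] [ 0.803  0.595 -0.011] 36.5 -54.3
-53 34 [ 0.11  0.69  2.02 -1.4   0.51  0.76] 0.0 [4.73771387e-09 5.02638346e-09 6.27457800e-09] [ 0.799  0.602 -0.   ] 34.0 -53.0
-53 30 [ 0.08  0.67  2.01 -1.24  0.46  0.57] 0.0 [1.83371853e-09 2.56351422e-09 2.32139017e-09] [ 0.799  0.602 -0.   ] 30.0 -53.0
-56 43.4 [ 0.2   0.74  1.99 -1.43  0.7   0.9 ] 0.0138 [0.00293524 0.00435793 0.00408406] [ 0.842  0.539 -0.026] 42.3 -59.0
-56 40 [ 0.17  0.73  2.   -1.43  0.63  0.88] 0.006 [0.0013867  0.00176636 0.00187789] [ 0.834  0.551 -0.012] 39.5 -57.4
-56 37 [ 0.14  0.71  2.01 -1.42  0.58  0.84] 0.0 [3.48382643e-10 4.08228026e-10 4.63845445e-10] [ 0.829  0.559 -0.   ] 37.0 -56.0
-56 34 [ 0.12  0.69  2.01 -1.33  0.54  0.73] 0.0 [2.31958550e-13 3.25729894e-13 3.05706849e-13] [ 0.829  0.559 -0.   ] 34.0 -56.0
-56 30 [ 0.09  0.67  1.99 -1.18  0.49  0.56] 0.0 [2.86525378e-11 4.56048151e-11 3.54302525e-11] [ 0.829  0.559 -0.   ] 30.0 -56.0
```

Emit:
send_rows(
  commands="85 0 0 0 -1;85 0 0 0 -1;85 0 0 0 -1;85 0 0 0 -1;85 0 0 0 -1;85 0 0 0 -1;85 0 0 0 -1;85 0 0 0 -1;85 0 0 0 -1;85 0 0 0 -1;85 0 0 0 -1;85 0 0 0 -1;85 0 0 0 -1;85 0 0 0 -1;85 0 0 0 -1",
)

```text
t: 31.18
tcp_pos: [-0.169, -0.957, 0.5377]
tool_rot: [0.766, 0.526, 0.017, 0.369]
force: [-0.7, -0.3, -0.4]
finger_gap: 0.999
gripper_force: 0.0
```

Emit:
send_rows(
  commands="85 0 0 0 -1;85 0 0 0 -1;85 0 0 0 -1;85 0 0 0 -1;85 0 0 0 -1;85 0 0 0 -1;85 0 0 0 -1;85 0 0 0 -1;85 0 0 0 -1;85 0 0 0 -1;85 0 0 0 -1;85 0 0 0 -1;85 0 0 0 -1;85 0 0 0 -1;85 0 0 0 -0.6",
)

```text
t: 32.43
tcp_pos: [-0.169, -0.957, 0.5377]
tool_rot: [0.412, 0.833, -0.166, 0.331]
force: [0.4, 0.1, -0.9]
finger_gap: 0.994
gripper_force: 0.0
```

```bash
python3 - <<'E'
from h import *
st()
E
```

```text
q [-2.049  0.854  0.219  0.672  1.657 -2.495] p [-0.169  -0.957   0.5377] z [ 0.414 -0.548 -0.726] x [-0.441  0.577 -0.687] y [ 0.796  0.605 -0.003] tilt 43.41
```

Emit:
send_rows(
  commands="85 0 1 0 0;85 0 1 0 0;85 0 1 0 0;85 0 1 0 0;85 0 1 0 0;85 0 1 0 0;85 0 1 0 0;85 0 1 0 0;85 0 1 0 0;85 0 1 0 0;85 0 1 0 0;85 0 1 0 0;85 0 1 0 0;85 0 1 0 0;85 0 1 0 0;85 0 1 0 0;85 0 1 0 0;85 0 1 0 0;85 0 1 0 0;85 0 1 0 0",
)

```text
t: 34.1
tcp_pos: [0.1508, -0.7149, 0.538]
tool_rot: [0.414, 0.832, -0.165, 0.331]
force: [0.4, 0.7, -0.0]
finger_gap: 0.996
gripper_force: 0.0
```

Emit:
send_rows(
  commands="85 0 1 0 0;85 0 1 0 0;85 0 1 0 0;85 0 1 0 0;85 0 1 0 0;85 0 1 0 0;85 0 1 0 0;85 0 1 0 0;85 0 1 0 0;85 0 1 0 0;85 0 1 0 0;85 0 1 0 0;85 0 1 0 0;85 0 1 0 0;85 0 1 0 0;85 0 1 0 0;85 0 1 0 0;85 0 1 0 0;85 0 1 0 0",
)

```text
t: 35.68
tcp_pos: [0.4539, -0.4855, 0.5381]
tool_rot: [0.414, 0.832, -0.165, 0.331]
force: [0.1, -0.1, 0.5]
finger_gap: 0.998
gripper_force: 0.0
```

Emit:
send_rows(
  commands="85 0.95 0.66 -0.18 0;85 0.95 0.66 -0.18 0;85 0.95 0.66 -0.18 0;85 0.95 0.66 -0.18 0;85 0.95 0.66 -0.18 0;85 0.95 0.66 -0.18 0;85 0.95 0.66 -0.18 0;85 0.95 0.66 -0.18 0;85 0.95 0.66 -0.18 0;85 0.95 0.66 -0.18 0;85 0.95 0.66 -0.18 0;85 0.95 0.66 -0.18 0;85 0.95 0.66 -0.18 0;85 0.95 0.66 -0.18 0;85 0.95 0.66 -0.18 0;85 0.95 0.66 -0.18 0;85 0.95 0.66 -0.18 0;85 0.95 0.66 -0.18 0",
)

```text
t: 37.18
tcp_pos: [0.4661, -0.1081, 0.3498]
tool_rot: [0.414, 0.832, -0.164, 0.332]
force: [0.2, 0.1, 0.4]
finger_gap: 0.995
gripper_force: 0.0
```

```bash
cat >> h.py <<'E'
def go(target):
    s,M=st(); d=np.array(target)-s['tcp_pos']; print('units xyz',(M.T@d/.02).round(2),'dist',np.linalg.norm(d).round(3)); return s,M
E
python3 - <<'E'
from h import *
s,M=st(); z=M[:,2]; G=np.array([.511,.034,.093]); go(G-.109*z)
E
```

```text
q [-0.18   0.094  2.02  -0.913  0.627 -0.173] p [ 0.4661 -0.1081  0.3498] z [ 0.416 -0.548 -0.726] x [-0.437  0.58  -0.688] y [0.797 0.604 0.002] tilt 43.46
q [-0.18   0.094  2.02  -0.913  0.627 -0.173] p [ 0.4661 -0.1081  0.3498] z [ 0.416 -0.548 -0.726] x [-0.437  0.58  -0.688] y [0.797 0.604 0.002] tilt 43.46
units xyz [11.97  6.05  0.91] dist 0.269
```

Emit:
send_rows(
  commands="85 0.92 0.46 0.07 0;85 0.92 0.46 0.07 0;85 0.92 0.46 0.07 0;85 0.92 0.46 0.07 0;85 0.92 0.46 0.07 0;85 0.92 0.46 0.07 0;85 0.92 0.46 0.07 0;85 0.92 0.46 0.07 0;85 0.92 0.46 0.07 0;85 0.92 0.46 0.07 0;85 0.92 0.46 0.07 0;85 0.92 0.46 0.07 0;85 0.92 0.46 0.07 0;85 0 0 0 0",
)

```text
t: 38.35
tcp_pos: [0.4645, 0.0943, 0.17]
tool_rot: [0.413, 0.833, -0.163, 0.33]
force: [0.0, 0.6, 0.9]
finger_gap: 0.998
gripper_force: 0.0
```

```bash
python3 - <<'E'
from h import *
s,M=st(); z=M[:,2]; G=np.array([.511,.034,.093]); go(G+.011*z)
snap('side','side2.png'); snap('wrist','wr2.png')
E
```

```text
q [ 0.367  0.552  2.049 -1.261  0.762  0.773] p [0.4645 0.0943 0.17  ] z [ 0.415 -0.545 -0.729] x [-0.442  0.58  -0.685] y [ 0.795  0.606 -0.   ] tilt 43.22
q [ 0.367  0.552  2.049 -1.261  0.762  0.773] p [0.4645 0.0943 0.17  ] z [ 0.415 -0.545 -0.729] x [-0.442  0.58  -0.685] y [ 0.795  0.606 -0.   ] tilt 43.22
units xyz [-0.14  0.02  5.96] dist 0.119
```

View pics/side2.png

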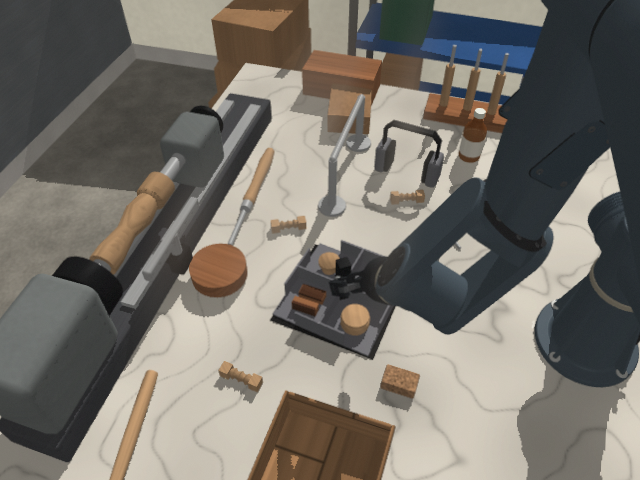

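Emit:
send_rows(
  commands="85 0 0 0.8 0;85 0 0 0.8 0;85 0 0 0.8 0;85 0 0 0.8 0;85 0 0 0.8 0;85 0 0 0.8 0;85 0 0 0.6 0;85 0 0 0 0",
)

```text
t: 39.12
tcp_pos: [0.5184, 0.0466, 0.1077]
tool_rot: [0.421, 0.832, -0.173, 0.318]
force: [-0.7, 0.2, -0.1]
finger_gap: 0.993
gripper_force: 0.0
```

```bash
python3 - <<'E'
from h import *
s,M=st(); z=M[:,2]; G=np.array([.511,.034,.093]); go(G+.011*z); print(s['force'])
E
```

```text
q [ 0.224  0.701  1.999 -1.43   0.685  0.864] p [0.5184 0.0466 0.1077] z [ 0.384 -0.555 -0.738] x [-0.444  0.59  -0.674] y [ 0.81   0.586 -0.02 ] tilt 42.43
q [ 0.224  0.701  1.999 -1.43   0.685  0.864] p [0.5184 0.0466 0.1077] z [ 0.384 -0.555 -0.738] x [-0.444  0.59  -0.674] y [ 0.81   0.586 -0.02 ] tilt 42.43
units xyz [ 0.29 -0.65  1.3 ] dist 0.03
[-0.65363998  0.17143929 -0.11030322]
```

Emit:
send_rows(
  commands="85 0.1 -0.2 0.45 0;85 0.1 -0.2 0.45 0;85 0.1 -0.2 0.45 0;85 0.1 -0.2 0.45 0;85 0 0 0 0",
)

```text
t: 39.53
tcp_pos: [0.5218, 0.0356, 0.0888]
tool_rot: [0.425, 0.833, -0.181, 0.305]
force: [0.8, 0.5, -0.6]
finger_gap: 0.998
gripper_force: 0.0
```

```bash
python3 - <<'E'
from h import *
s,M=st(); z=M[:,2]; G=np.array([.511,.034,.093]); go(G+.011*z); print(s['force'], np.degrees(np.arctan2(z[1],z[0])))
E
```

```text
q [ 0.198  0.738  1.986 -1.43   0.675  0.856] p [0.5218 0.0356 0.0888] z [ 0.354 -0.56  -0.749] x [-0.452  0.599 -0.661] y [ 0.819  0.573 -0.041] tilt 41.5
q [ 0.198  0.738  1.986 -1.43   0.675  0.856] p [0.5218 0.0356 0.0888] z [ 0.354 -0.56  -0.749] x [-0.452  0.599 -0.661] y [ 0.819  0.573 -0.041] tilt 41.5
units xyz [ 0.06 -0.5   0.25] dist 0.011
[ 0.76310116  0.48606204 -0.60290951] -57.71274064068902
```

Emit:
send_rows(
  commands="85 0 -0.25 0.12 0.5;85 0 -0.25 0.12 0.38;85 0 0 0 0;15 0 0 0 0;15 0 0 0 0;15 0 0 0 0;15 0 0 0 0;15 0 0 0 0;15 0 0 0 0;15 0 0 0 0;15 0 0 0 0;15 0 0 0 0;15 0 0 0 0",
  grip_force=60,
)

```text
t: 40.62
tcp_pos: [0.5175, 0.0311, 0.0901]
tool_rot: [0.453, 0.819, -0.173, 0.308]
force: [-2.2, -1.0, 3.8]
finger_gap: 0.294
gripper_force: 59.8
```

Emit:
send_rows(
  commands="15 0 0 0 0;15 0 0 0 0;15 0 0 0 0;15 0 0 0 0",
  grip_force=115,
)

```text
t: 40.95
tcp_pos: [0.5176, 0.0311, 0.0902]
tool_rot: [0.452, 0.819, -0.173, 0.308]
force: [-2.1, 0.6, 5.9]
finger_gap: 0.286
gripper_force: 112.1
```

```bash
python3 - <<'E'
from h import *
s,M=st(); print(s['force'],s['finger_gap'],s['gripper_force'])
print((M.T@[0,0,1]).round(3))
E
```

```text
q [ 0.19   0.732  1.995 -1.43   0.673  0.915] p [0.5176 0.0311 0.0902] z [ 0.347 -0.562 -0.751] x [-0.401  0.634 -0.661] y [ 0.847  0.531 -0.005] tilt 41.34
[-2.05363175  0.57184351  5.86910313] 0.2856719594533338 112.13459372520447
[-0.661 -0.005 -0.751]
```

Emit:
send_rows(
  commands="15 -0.17 0 -0.19 0;15 -0.33 0 -0.38 0;15 -0.5 0 -0.56 0;15 -0.5 0 -0.56 0;15 -0.5 0 -0.56 0;15 -0.5 0 -0.56 0;15 -0.5 0 -0.56 0;15 -0.5 0 -0.56 0;15 -0.5 0 -0.56 0;15 -0.5 0 -0.56 0;15 -0.5 0 -0.56 0;15 -0.5 0 -0.56 0;15 -0.33 0 -0.38 0;15 -0.17 0 -0.19 0;15 0 0 0 0",
)

```text
t: 42.2
tcp_pos: [0.5191, 0.0312, 0.2704]
tool_rot: [0.452, 0.819, -0.172, 0.307]
force: [0.9, 0.9, -4.4]
finger_gap: 0.287
gripper_force: 113.5
```

```bash
python3 - <<'E'
from h import *
from kin import *; import kin; kin.C6=np.pi/2
s,M=st(); z=M[:,2]; print(s['force'],s['finger_gap'])
P=np.array([.41,.29,.27])+.011*z; go(P)
for phi in(0,-20,-40,-60,-70):
    S=R.from_rotvec(z*np.radians(phi)).as_matrix(); q,e=ik(P,S@M,s['q']); T=S@R.from_euler('z',-10.5,degrees=True).as_matrix()
    print(phi,q.round(2),round(e,4),'lip',(P-.011*z+T@[.11,.11,-.09]).round(3),np.degrees(np.arccos(T[2,2])).round(1),'axis2',(P-.011*z+T@[.11,-.11,-.09]).round(3),(P-.011*z+T@[-.11,.11,-.09]).round(3))
snap('side','side3.png')
E
```

```text
q [ 0.188  0.372  1.876 -0.953  0.855  0.265] p [0.5191 0.0312 0.2704] z [ 0.348 -0.56  -0.752] x [-0.402  0.635 -0.659] y [ 0.847  0.532 -0.004] tilt 41.24
[ 0.90656549  0.92076949 -4.37757476] 0.2871194202439765
q [ 0.188  0.372  1.876 -0.953  0.855  0.265] p [0.5191 0.0312 0.2704] z [ 0.348 -0.56  -0.752] x [-0.402  0.635 -0.659] y [ 0.847  0.532 -0.004] tilt 41.24
units xyz [10.43  2.26 -8.58] dist 0.274
0 [ 0.75  0.49  1.69 -0.75  1.25  0.54] 0.0 lip [0.538 0.378 0.18 ] 0.0 axis2 [0.498 0.162 0.18 ] [0.322 0.418 0.18 ]
-20 [ 0.75  0.49  1.69 -0.75  1.25  0.19] 0.0 lip [0.492 0.393 0.148] 13.1 axis2 [0.512 0.176 0.176] [0.276 0.378 0.189]
-40 [ 0.75  0.49  1.69 -0.75  1.25 -0.16] 0.0 lip [0.438 0.391 0.124] 26.1 axis2 [0.521 0.192 0.168] [0.245 0.33  0.21 ]
-60 [ 0.75  0.49  1.69 -0.75  1.25 -0.51] 0.0 lip [0.384 0.373 0.113] 38.5 axis2 [0.523 0.209 0.157] [0.233 0.279 0.242]
-70 [ 0.75  0.49  1.69 -0.75  1.25 -0.68] 0.0 lip [0.359 0.358 0.112] 44.4 axis2 [0.522 0.216 0.151] [0.234 0.255 0.261]
```

View pics/side3.png

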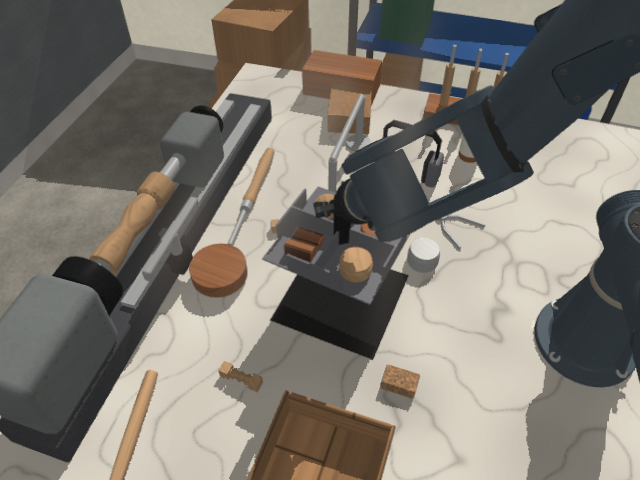

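Emit:
send_rows(
  commands="15 0.2 0.06 -0.165 0;15 0.4 0.12 -0.33 0;15 0.58 0.175 -0.477 0;15 0.58 0.175 -0.477 0;15 0.58 0.175 -0.477 0;15 0.58 0.175 -0.477 0;15 0.58 0.175 -0.477 0;15 0.58 0.175 -0.477 0;15 0.58 0.175 -0.477 0;15 0.58 0.175 -0.477 0;15 0.58 0.175 -0.477 0;15 0.58 0.175 -0.477 0;15 0.58 0.175 -0.477 0;15 0.58 0.175 -0.477 0;15 0.58 0.175 -0.477 0;15 0.58 0.175 -0.477 0;15 0.58 0.175 -0.477 0;15 0.58 0.175 -0.477 0;15 0.4 0.12 -0.33 0;15 0.2 0.06 -0.165 0",
)

```text
t: 43.92
tcp_pos: [0.4276, 0.2962, 0.2602]
tool_rot: [0.451, 0.82, -0.173, 0.307]
force: [0.9, -0.9, -4.6]
finger_gap: 0.286
gripper_force: 113.5
```

```bash
python3 - <<'E'
from h import *
s,M=st(); z=M[:,2]; go(np.array([.425,.30,.27])+.011*z); print(s['force'],s['finger_gap'])
snap('top','top4.png')
E
```

```text
q [ 0.752  0.51   1.642 -0.746  1.261  0.524] p [0.4276 0.2962 0.2602] z [ 0.348 -0.56  -0.752] x [-0.404  0.634 -0.659] y [ 0.846  0.533 -0.006] tilt 41.23
q [ 0.752  0.51   1.642 -0.746  1.261  0.524] p [0.4276 0.2962 0.2602] z [ 0.348 -0.56  -0.752] x [-0.404  0.634 -0.659] y [ 0.846  0.533 -0.006] tilt 41.23
units xyz [-0.15 -0.01  0.03] dist 0.003
[ 0.87059181 -0.92409177 -4.59399549] 0.2858268117643896
```

View pics/top4.png

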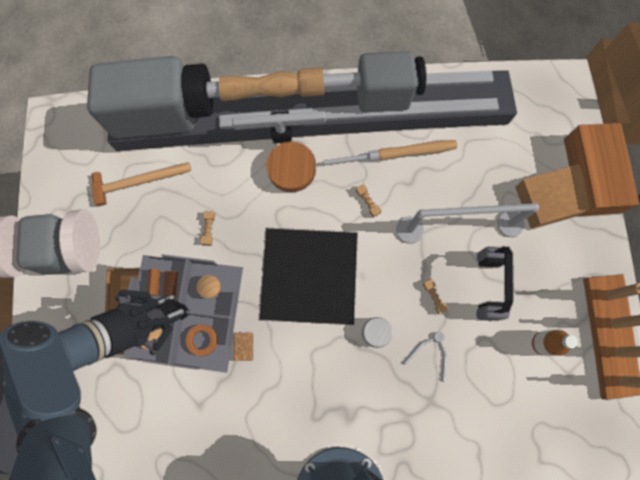

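Emit:
send_rows(
  commands="15 0 0 0 -1;15 0 0 0 -1;15 0 0 0 -1;15 0 0 0 -1;15 0 0 0 -1;15 0 0 0 -1;15 0 0 0 -1;15 0 0 0 -1;15 0 0 0 -1;15 0 0 0 -1;15 0 0 0 -1;15 0 0 0 -1;15 0 0 0 -1;15 0 0 0 -1;15 0 0 0 -1;15 0 0 0 0;15 0 0 0 0;15 0 0 0 0;15 0 0 0 0;15 0 0 0 0",
)

```text
t: 45.63
tcp_pos: [0.4285, 0.2942, 0.2612]
tool_rot: [-0.018, 0.936, -0.303, 0.18]
force: [-0.6, 0.5, -4.5]
finger_gap: 0.285
gripper_force: 113.7
```

```bash
python3 - <<'E'
from h import *
s,M=st(); print(s['force'],s['finger_gap'])
a=snap('side','side5.png')['pixels']; b=snap('top','top5.png')['pixels']
cv2.imwrite('pics/c5.png',np.hstack([cv2.resize(a[200:480,200:500],(400,373)),cv2.resize(b[200:480,60:360],(400,373))])[:,:,::-1])
E
```

```text
q [ 0.748  0.507  1.643 -0.747  1.261 -0.523] p [0.4285 0.2942 0.2612] z [ 0.347 -0.561 -0.751] x [-0.935 -0.142 -0.326] y [ 0.076  0.815 -0.574] tilt 41.29
[-0.57538286  0.48691137 -4.53799312] 0.2853830382829116
```

View pics/c5.png

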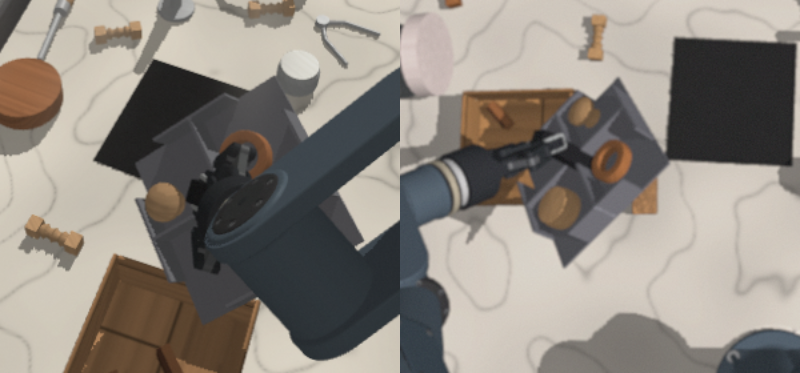

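Emit:
send_rows(
  commands="15 0 0 0 -1;15 0 0 0 -1;15 0 0 0 0;15 0 0 0 0;15 0 0 0 1;15 0 0 0 1;15 0 0 0 1;15 0 0 0 1;15 0 0 0 1;15 0 0 0 1;15 0 0 0 1;15 0 0 0 1;15 0 0 0 1;15 0 0 0 1;15 0 0 0 1;15 0 0 0 1;15 0 0 0 1;15 0 0 0 1;15 0 0 0 1;15 0 0 0 1",
)

```text
t: 47.4
tcp_pos: [0.4284, 0.294, 0.2612]
tool_rot: [0.425, 0.833, -0.183, 0.301]
force: [0.3, -0.6, -4.4]
finger_gap: 0.285
gripper_force: 113.7
```

Emit:
send_rows(
  commands="15 0 0 0 1;15 0 0 0 0;15 -0.2 -0.06 0.165 0;15 -0.4 -0.12 0.33 0;15 -0.58 -0.175 0.477 0;15 -0.58 -0.175 0.477 0;15 -0.58 -0.175 0.477 0;15 -0.58 -0.175 0.477 0;15 -0.58 -0.175 0.477 0;15 -0.58 -0.175 0.477 0;15 -0.4 -0.12 0.33 0;15 -0.2 -0.06 0.165 0",
)

```text
t: 48.4
tcp_pos: [0.4689, 0.1744, 0.2654]
tool_rot: [0.453, 0.819, -0.174, 0.307]
force: [0.6, -0.5, -4.4]
finger_gap: 0.288
gripper_force: 113.5
```

```bash
python3 - <<'E'
from h import *
s,M=st(); print(s['force'],s['finger_gap'])
a=snap('side','side6.png')['pixels']; b=snap('top','top6.png')['pixels']
cv2.imwrite('pics/c6.png',np.hstack([cv2.resize(a[200:480,200:500],(400,373)),cv2.resize(b[200:480,60:360],(400,373))])[:,:,::-1])
E
```

```text
q [ 0.516  0.427  1.791 -0.845  1.08   0.432] p [0.4689 0.1744 0.2654] z [ 0.345 -0.563 -0.751] x [-0.401  0.635 -0.66 ] y [ 0.848  0.53  -0.007] tilt 41.33
[ 0.58889067 -0.49384145 -4.40759346] 0.28778134683015083
```

View pics/c6.png

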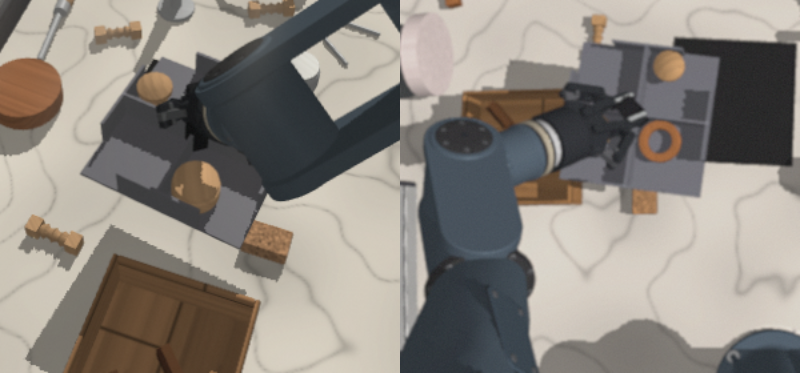

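Emit:
send_rows(
  commands="15 -0.2 -0.06 0.165 0;15 -0.4 -0.12 0.33 0;15 -0.5 -0.15 0.41 0;15 -0.5 -0.15 0.41 0;15 -0.5 -0.15 0.41 0;15 -0.5 -0.15 0.41 0;15 -0.5 -0.15 0.41 0;15 -0.5 -0.15 0.41 0;15 -0.5 -0.15 0.41 0;15 -0.5 -0.15 0.41 0;15 -0.5 -0.15 0.41 0;15 -0.4 -0.12 0.33 0;15 -0.2 -0.06 0.165 0;15 0 0 0 0",
)

```text
t: 49.67
tcp_pos: [0.5184, 0.0325, 0.2704]
tool_rot: [0.453, 0.819, -0.173, 0.307]
force: [-0.7, 0.4, -4.5]
finger_gap: 0.292
gripper_force: 113.7
```

Emit:
send_rows(
  commands="15 0.2 0 0.23 0;15 0.4 0 0.46 0;15 0.5 0 0.56 0;15 0.5 0 0.56 0;15 0.5 0 0.56 0;15 0.5 0 0.56 0;15 0.5 0 0.56 0;15 0.5 0 0.56 0;15 0.5 0 0.56 0;15 0.5 0 0.56 0;15 0.4 0 0.46 0;15 0.1 0 0.11 0;15 0 0 0 0",
)

```text
t: 50.75
tcp_pos: [0.517, 0.0346, 0.1154]
tool_rot: [0.451, 0.82, -0.173, 0.306]
force: [0.4, 0.1, -4.7]
finger_gap: 0.285
gripper_force: 113.8
```

```bash
python3 - <<'E'
from h import *
s,M=go([.518,.031,.090]); print(s['force'],s['finger_gap'],R.from_matrix(M).as_quat().round(3))
E
```

```text
q [ 0.197  0.676  1.986 -1.344  0.686  0.81 ] p [0.517  0.0346 0.1154] z [ 0.346 -0.56  -0.752] x [-0.405  0.634 -0.659] y [ 0.846  0.533 -0.007] tilt 41.21
units xyz [ 0.7  -0.04  1.08] dist 0.026
[ 0.42962089  0.09901534 -4.72029517] 0.28545177375123126 [ 0.451  0.82  -0.173  0.306]
```

Emit:
send_rows(
  commands="15 0.2 0 0.26 0;15 0.2 0 0.26 0;15 0.15 0 0.2 0;15 0.1 0 0.15 0;15 0.05 0 0.1 0;15 0 0 0.02 0;15 0 0 0 0",
)

```text
t: 51.33
tcp_pos: [0.5185, 0.0315, 0.0926]
tool_rot: [0.452, 0.819, -0.173, 0.307]
force: [0.4, -0.9, -5.0]
finger_gap: 0.287
gripper_force: 113.8
```

```bash
python3 - <<'E'
from h import *
s,M=go([.518,.031,.090]); print(s['force'],s['finger_gap'],R.from_matrix(M).as_quat().round(3))
E
```

```text
q [ 0.19   0.727  1.992 -1.419  0.674  0.901] p [0.5185 0.0315 0.0926] z [ 0.347 -0.561 -0.751] x [-0.402  0.635 -0.66 ] y [ 0.847  0.531 -0.005] tilt 41.29
units xyz [ 0.08 -0.03  0.1 ] dist 0.003
[ 0.3635187  -0.86457273 -4.96930666] 0.2868940730889694 [ 0.452  0.819 -0.173  0.307]
```

Emit:
send_rows(
  commands="15 0.05 0 0.06 0;15 0.02 0 0.04 0;15 0 0 0 0;35 0 0 0 0;60 0 0 0 0;85 0 0 0 0;85 0 0 0 0;85 0 0 0 0;85 0 0 0 0;85 0 0 0 0;85 0 0 -0.3 0;85 0 0 -0.6 0;85 0 0 -0.8 0;85 0 0 -0.8 0;85 0 0 -0.8 0;85 0 0 -0.8 0;85 0 0 -0.8 0;85 0 0 -0.8 0;85 0 0 -0.8 0;85 0 0 -0.8 0",
)

```text
t: 53.0
tcp_pos: [0.467, 0.1139, 0.2007]
tool_rot: [0.452, 0.819, -0.173, 0.307]
force: [1.0, 0.3, 0.3]
finger_gap: 0.994
gripper_force: 0.0
```

```bash
python3 - <<'E'
from h import *
s,M=st(); print(s['force'],s['finger_gap'],s['gripper_force'])
a=snap('side','side7.png')['pixels']; b=snap('top','top7.png')['pixels']
E
```

```text
q [ 0.4    0.497  1.945 -1.013  0.876  0.587] p [0.467  0.1139 0.2007] z [ 0.347 -0.561 -0.752] x [-0.403  0.635 -0.659] y [ 0.847  0.531 -0.006] tilt 41.26
[1.02538253 0.31026189 0.33283905] 0.9943481668002887 0.0
```

```bash
cat > sim.py <<'E'
from kin import *
def sim(q,rows,w):
    q=np.array(q,float)
    for r in rows:
        p,_,A=fk(q,K); A=A*Rz(np.pi/2); pt=p+A.apply(np.array(r[:3])*.02); At=A*Rz(np.radians(4*r[3]))
        f=lambda x:np.r_[fk(x,K)[0]-pt,w*(At.inv()*fk(x,K)[2]*Rz(np.pi/2)).as_rotvec()]
        q=least_squares(f,np.clip(q,LO+1e-6,HI-1e-6),bounds=(LO,HI)).x
    return q
def show(q):
    p,W,A=fk(q,K); A=(A*Rz(np.pi/2)).as_matrix(); return q.round(2),p.round(3),'zt',A[:,2].round(3),'W',W.round(2)
if __name__=='__main__':
    q0=[-2.014,.779,.22,.654,1.818,-.356]
    for w in(.1,.2,.3,.5,1): print(w,show(sim(q0,[(-.56,.76,.1,0)]*11,w)))
    print('real [-2.049 .854 .219 .672 1.656] p -.169 -.957 .537 z .414 -.549')
E
python3 sim.py
```

```text
0.1 (array([-2.06,  0.84,  0.22,  0.74,  1.19, -0.43]), array([-0.225, -1.043,  0.637]), 'zt', array([ 0.243, -0.877, -0.415]), 'W', array([-0.29, -0.79,  0.76]))
0.2 (array([-2.06,  0.84,  0.22,  0.72,  1.34, -0.43]), array([-0.208, -1.018,  0.607]), 'zt', array([ 0.306, -0.793, -0.527]), 'W', array([-0.3 , -0.79,  0.76]))
0.3 (array([-2.06,  0.84,  0.22,  0.7 ,  1.47, -0.42]), array([-0.192, -0.994,  0.579]), 'zt', array([ 0.354, -0.705, -0.615]), 'W', array([-0.29, -0.79,  0.76]))
0.5 (array([-2.05,  0.85,  0.22,  0.68,  1.62, -0.42]), array([-0.175, -0.965,  0.547]), 'zt', array([ 0.402, -0.585, -0.704]), 'W', array([-0.29, -0.8 ,  0.75]))
1 (array([-2.04,  0.86,  0.22,  0.66,  1.72, -0.43]), array([-0.162, -0.943,  0.523]), 'zt', array([ 0.432, -0.488, -0.759]), 'W', array([-0.29, -0.8 ,  0.74]))
real [-2.049 .854 .219 .672 1.656] p -.169 -.957 .537 z .414 -.549
```

```bash
cat > sim2.py <<'E'
from sim import *
from station import readout
q0=np.array(readout.sense()['q']); p,W,A=fk(q0,K); M=(A*Rz(np.pi/2)).as_matrix()
import kin; kin.C6=np.pi/2
for pos in([.33,-.32,.2],[.33,-.25,.25]):
    q,e=ik(np.array(pos),M,[-1,.2,2.3,-.2,1,0]); print('start',show(q),round(e,4))
    for el in(-.3,0,.3,.6):
        qq=q.copy(); out=[]
        for k in range(4):
            Mq=(fk(qq,K)[2]*Rz(np.pi/2)).as_matrix(); z=Mq[:,2]; h=-z[:2]/np.linalg.norm(z[:2]); d=np.r_[h,el]; d/=np.linalg.norm(d); r=Mq.T@d
            qq=sim(qq,[(*r,0)]*10,.6); out.append(show(qq))
        print(el); [print('   ',*o) for o in out]
E
python3 sim2.py
```

```text
start (array([-1.01,  0.26,  2.26, -1.43,  0.  , -0.14]), array([ 0.334, -0.324,  0.22 ]), 'zt', array([ 0.307, -0.489, -0.817]), 'W', array([ 0.25, -0.18,  0.46])) 0.0382
-0.3
    [-0.82  0.02  2.44 -0.65  0.19 -0.77] [ 0.272 -0.178  0.239] zt [ 0.259 -0.446 -0.856] W [ 0.2  -0.05  0.49]
    [ 0.06 -0.    2.44 -0.82  0.66  0.16] [ 0.221 -0.006  0.238] zt [ 0.216 -0.438 -0.873] W [0.16 0.12 0.49]
    [ 0.95  0.33  2.3  -0.6   0.86  0.88] [0.136 0.166 0.181] zt [ 0.216 -0.438 -0.873] W [0.07 0.29 0.43]
    [ 1.35  0.59  1.96 -0.36  1.04  1.06] [0.052 0.338 0.123] zt [ 0.216 -0.438 -0.873] W [-0.01  0.46  0.38]
0
    [-0.84 -0.12  2.44 -0.39  0.28 -1.05] [ 0.255 -0.164  0.265] zt [ 0.277 -0.468 -0.839] W [ 0.17 -0.03  0.51]
    [ 0.3  -0.22  2.41 -0.7   0.94  0.16] [0.165 0.009 0.284] zt [ 0.266 -0.464 -0.845] W [0.09 0.14 0.53]
    [ 1.25  0.1   2.14 -0.42  1.33  0.88] [0.065 0.182 0.284] zt [ 0.266 -0.464 -0.845] W [-0.01  0.32  0.53]
    [ 1.57  0.36  1.73 -0.27  1.55  1.09] [-0.034  0.356  0.284] zt [ 0.266 -0.464 -0.845] W [-0.11  0.49  0.53]
0.3
    [-0.96 -0.25  2.44 -0.1   0.35
[... 2105 characters left out ...]
-0.534 -0.777] W [0.03 0.23 0.6 ]
    [ 1.46  0.05  1.77 -0.42  1.87  0.89] [0.027 0.237 0.431] zt [ 0.333 -0.534 -0.777] W [-0.07  0.39  0.66]
    [ 1.68  0.31  1.28 -0.34  2.16  1.01] [-0.074  0.4    0.489] zt [ 0.333 -0.534 -0.777] W [-0.17  0.55  0.71]
0.6
    [-0.49 -0.41  2.29 -0.5   0.72 -0.76] [ 0.24  -0.105  0.362] zt [ 0.333 -0.534 -0.777] W [0.14 0.05 0.59]
    [ 0.72 -0.38  1.99 -0.67  1.64  0.15] [0.15  0.041 0.465] zt [ 0.333 -0.534 -0.777] W [0.05 0.19 0.69]
    [ 1.35 -0.13  1.58 -0.55  2.14  0.59] [0.059 0.186 0.568] zt [ 0.333 -0.534 -0.777] W [-0.04  0.34  0.79]
    [ 1.61  0.14  1.05 -0.54  2.49  0.7 ] [-0.032  0.332  0.67 ] zt [ 0.333 -0.534 -0.777] W [-0.13  0.49  0.89]
```

```bash
cat > search.py <<'E'
from sim import *
from station import readout
import kin; kin.C6=np.pi/2
rng=np.random.default_rng(0)
q0=np.array(readout.sense()['q']); M=(fk(q0,K)[2]*Rz(np.pi/2)).as_matrix(); res=[]
for i in range(500):
    a=rng.uniform(-1.8,2.3); rr=rng.uniform(.3,.95); pos=np.array([rr*np.cos(a),rr*np.sin(a),rng.uniform(.2,.75)])
    g=q0.copy(); g[0]=a-.15
    q,e=ik(pos,M,g)
    if e>.002 : continue
    d=rng.normal(size=3); d/=np.linalg.norm(d); r=M.T@d
    qq=sim(q,[(*r,0)]*20,.6); p,W,A=fk(qq,K); t=np.degrees(np.arccos(-A.as_matrix()[2,2]))
    if p[2]>.13: res.append((t,pos.round(2),d.round(2),q.round(2),show(qq)))
res.sort(key=lambda r:r[0])
for r in res[:12]: print(*r)
E
time python3 search.py
```

```text
30.139405184835233 [-0.28  0.4   0.6 ] [-0.71  0.65  0.27] [ 2.    0.47  0.77 -0.17  2.61  1.32] (array([ 2.12,  0.8 ,  0.22, -0.02,  2.64,  1.55]), array([-0.446,  0.515,  0.538]), 'zt', array([ 0.27 , -0.423, -0.865]), 'W', array([-0.52,  0.64,  0.79]))
30.917033202658104 [ 0.3  -0.65  0.31] [ 0.15  0.68 -0.72] [-1.39  0.39  1.69  0.6   0.45 -2.42] (array([-0.93,  0.55,  2.04, -1.43,  0.07, -0.07]), array([ 0.406, -0.397,  0.133]), 'zt', array([ 0.247, -0.451, -0.858]), 'W', array([ 0.33, -0.27,  0.38]))
33.84765241766051 [ 0.31 -0.3   0.54] [-0.87  0.49 -0.1 ] [-1.04 -0.29  1.77  0.02  0.95 -1.61] (array([-2.48, -0.64,  1.87,  0.6 ,  1.77, -2.85]), array([ 0.104, -0.261,  0.529]), 'zt', array([ 0.273, -0.486, -0.831]), 'W', array([ 0.02, -0.12,  0.77]))
34.59272317426537 [-0.14 -0.69  0.53] [-0.42  0.91 -0.05] [-2.19  0.29  1.22  0.67  1.36 -2.81] (array([-2.68, -0.02,  1.29,  0.63,  1.87, -2.85]), array([-0.215, -0.415,  0.635]), 'zt', array([ 0.299, -0.483, -0.823]), 'W', array([-0.3 , -0.28,  0.87]))
34.69573754624607 [-0.16  0.36  0.52] [-0.11 -0.01  0.99] [ 1.84  0.31  1.2  -
[... 1305 characters left out ...]
, -0.06,  1.9 ,  0.63,  1.05, -2.85]), array([ 0.021, -0.474,  0.414]), 'zt', array([ 0.291, -0.515, -0.806]), 'W', array([-0.06, -0.33,  0.65]))
36.285395049574824 [ 0.27 -0.64  0.29] [-0.52  0.85  0.06] [-1.46  0.4   1.75  0.76  0.43 -2.64] (array([-2.09, -0.4 ,  2.23,  0.62,  1.03, -2.85]), array([ 0.118, -0.309,  0.373]), 'zt', array([ 0.279, -0.522, -0.806]), 'W', array([ 0.04, -0.16,  0.61]))
36.674586409890054 [ 0.25 -0.37  0.44] [-0.33 -0.72 -0.61] [-1.42 -0.23  2.    0.4   0.73 -2.19] (array([-1.69,  0.48,  1.75,  0.8 ,  0.52, -2.85]), array([ 0.136, -0.669,  0.236]), 'zt', array([ 0.296, -0.519, -0.802]), 'W', array([ 0.05, -0.52,  0.47]))
real	0m44.354s
user	0m44.808s
sys	0m0.052s
```

```bash
cat > sim3.py <<'E'
from sim import *
from station import readout
q=np.array(readout.sense()['q']); M=(fk(q,K)[2]*Rz(np.pi/2)).as_matrix()
p=fk(q,K)[0]
for tgt in([.42,.35,.45],[.1,.5,.5],[-.25,.5,.55]):
    d=M.T@(np.array(tgt)-p)/.02; n=int(np.ceil(np.abs(d).max())); q=sim(q,[(*(d/n),0)]*n,.6); print(n,(d/n).round(2),show(q)); p=fk(q,K)[0]
for d in([-.53,.85,.2],[-.53,.85,0],[-.53,.85,-.2]):
    qq=q.copy(); print(d)
    for k in range(5):
        M=(fk(qq,K)[2]*Rz(np.pi/2)).as_matrix(); r=M.T@(np.array(d)/1.02); qq=sim(qq,[(*r,0)]*20,.6); print('  ',r.round(2),show(qq))
E
python3 sim3.py
```

```text
17 [ 0.01  0.25 -0.99] (array([ 0.83,  0.37,  1.3 , -0.69,  1.67,  0.27]), array([0.42, 0.35, 0.45]), 'zt', array([ 0.351, -0.559, -0.751]), 'W', array([0.32, 0.51, 0.67]))
12 [ 0.79 -0.8  -0.97] (array([ 1.4 ,  0.45,  1.06, -0.55,  2.14,  0.66]), array([0.1, 0.5, 0.5]), 'zt', array([ 0.351, -0.559, -0.751]), 'W', array([-0.  ,  0.66,  0.72]))
15 [ 0.36 -0.99 -0.53] (array([ 1.91,  0.6 ,  0.67, -0.27,  2.57,  1.17]), array([-0.25,  0.5 ,  0.55]), 'zt', array([ 0.351, -0.559, -0.751]), 'W', array([-0.35,  0.66,  0.77]))
[-0.53, 0.85, 0.2]
   [ 0.61  0.   -0.8 ] (array([ 1.96,  0.87,  0.22, -0.26,  2.59,  1.2 ]), array([-0.336,  0.62 ,  0.487]), 'zt', array([ 0.322, -0.429, -0.844]), 'W', array([-0.43,  0.74,  0.73]))
   [ 0.72  0.04 -0.69] (array([ 1.99,  0.91,  0.22, -0.17,  2.39,  1.29]), array([-0.377,  0.665,  0.433]), 'zt', array([ 0.258, -0.289, -0.922]), 'W', array([-0.45,  0.75,  0.7 ]))
   [ 0.83  0.05 -0.56] (array([ 2.  ,  0.93,  0.22, -0.13,  2.16,  1.34]), array([-0.418,  0.717,  0.401]), 'zt', array([ 0.165, -0.11 , -0.98 ]), 'W', array([-0.46,  0.75,  0.68]))
   [ 0.93 
[... 1501 characters left out ...]
] (array([ 1.99,  1.12,  0.22, -0.12,  2.21,  1.36]), array([-0.41 ,  0.718,  0.241]), 'zt', array([ 0.25 , -0.326, -0.912]), 'W', array([-0.48,  0.81,  0.5 ]))
   [ 0.98  0.02 -0.22] (array([ 2.  ,  1.21,  0.22, -0.08,  1.9 ,  1.4 ]), array([-0.458,  0.781,  0.144]), 'zt', array([ 0.142, -0.136, -0.98 ]), 'W', array([-0.5 ,  0.82,  0.43]))
   [1.   0.02 0.01] (array([ 2.01,  1.27,  0.22, -0.05,  1.58,  1.41]), array([-0.504,  0.847,  0.076]), 'zt', array([ 0.014,  0.079, -0.997]), 'W', array([-0.51,  0.82,  0.36]))
   [0.97 0.02 0.25] (array([ 2.01,  1.34,  0.22, -0.02,  1.27,  1.42]), array([-0.547,  0.909,  0.029]), 'zt', array([-0.12 ,  0.291, -0.949]), 'W', array([-0.51,  0.83,  0.3 ]))
```

Emit:
send_rows(
  commands="85 0 0.25 -0.99 0;85 0 0.25 -0.99 0;85 0 0.25 -0.99 0;85 0 0.25 -0.99 0;85 0 0.25 -0.99 0;85 0 0.25 -0.99 0;85 0 0.25 -0.99 0;85 0 0.25 -0.99 0;85 0 0.25 -0.99 0;85 0 0.25 -0.99 0;85 0 0.25 -0.99 0;85 0 0.25 -0.99 0;85 0 0.25 -0.99 0;85 0 0.25 -0.99 0;85 0 0.25 -0.99 0;85 0 0.25 -0.99 0;85 0 0.25 -0.99 0",
)

```text
t: 54.52
tcp_pos: [0.423, 0.3474, 0.452]
tool_rot: [0.452, 0.819, -0.174, 0.307]
force: [0.3, -0.5, 0.4]
finger_gap: 0.995
gripper_force: 0.0
```

Emit:
send_rows(
  commands="85 0.79 -0.8 -0.97 0;85 0.79 -0.8 -0.97 0;85 0.79 -0.8 -0.97 0;85 0.79 -0.8 -0.97 0;85 0.79 -0.8 -0.97 0;85 0.79 -0.8 -0.97 0;85 0.79 -0.8 -0.97 0;85 0.79 -0.8 -0.97 0;85 0.79 -0.8 -0.97 0;85 0.79 -0.8 -0.97 0;85 0.79 -0.8 -0.97 0;85 0.79 -0.8 -0.97 0",
)

```text
t: 55.52
tcp_pos: [0.1026, 0.4966, 0.5024]
tool_rot: [0.452, 0.819, -0.174, 0.308]
force: [1.3, 0.0, -0.3]
finger_gap: 0.993
gripper_force: 0.0
```

Emit:
send_rows(
  commands="85 0.19 -0.98 -0.49 0;85 0.19 -0.98 -0.49 0;85 0.19 -0.98 -0.49 0;85 0.19 -0.98 -0.49 0;85 0.19 -0.98 -0.49 0;85 0.19 -0.98 -0.49 0;85 0.19 -0.98 -0.49 0;85 0.19 -0.98 -0.49 0;85 0.19 -0.98 -0.49 0;85 0.19 -0.98 -0.49 0;85 0.19 -0.98 -0.49 0;85 0.19 -0.98 -0.49 0;85 0.19 -0.98 -0.49 0;85 0.19 -0.98 -0.49 0;85 0.19 -0.98 -0.49 0;85 0.19 -0.98 -0.49 0;85 0.19 -0.98 -0.49 0;85 0.19 -0.98 -0.49 0;85 0.19 -0.98 -0.49 0;85 0.19 -0.98 -0.49 0",
)

```text
t: 57.18
tcp_pos: [-0.3217, 0.4397, 0.5862]
tool_rot: [0.454, 0.821, -0.169, 0.303]
force: [-0.3, 0.4, -0.3]
finger_gap: 0.994
gripper_force: 0.0
```

```bash
cat > sim4.py <<'E'
from sim import *; from h import snap,st
import sys
s,_=st(); q=np.array(s['q']); print(s['force'])
for d in([-.5,.8,.35],[-.56,.8,.25]):
    qq=q.copy(); print(d)
    for k in range(4):
        M=(fk(qq,K)[2]*Rz(np.pi/2)).as_matrix(); r=M.T@np.array(d); qq=sim(qq,[(*r,0)]*20,.6); print('  ',r.round(2),show(qq))
E
python3 sim4.py; python3 -c "
from h import *
snap('top','top8.png')"
```

```text
q [ 2.031  0.57   0.628 -0.132  2.645  1.377] p [-0.3217  0.4397  0.5862] z [ 0.344 -0.552 -0.76 ] x [-0.405  0.643 -0.65 ] y [ 0.847  0.531 -0.003] tilt 40.57
[-0.3484014   0.44142574 -0.2985499 ]
[-0.5, 0.8, 0.35]
   [ 0.49  0.   -0.88] (array([ 2.03,  0.79,  0.22, -0.13,  2.63,  1.36]), array([-0.382,  0.562,  0.546]), 'zt', array([ 0.271, -0.398, -0.877]), 'W', array([-0.46,  0.68,  0.8 ]))
   [ 0.66  0.02 -0.76] (array([ 2.02,  0.8 ,  0.22, -0.08,  2.45,  1.4 ]), array([-0.4  ,  0.61 ,  0.517]), 'zt', array([ 0.187, -0.271, -0.944]), 'W', array([-0.45,  0.69,  0.79]))
   [ 0.78  0.02 -0.64] (array([ 2.01,  0.8 ,  0.22, -0.04,  2.25,  1.42]), array([-0.425,  0.661,  0.504]), 'zt', array([ 0.081, -0.105, -0.991]), 'W', array([-0.45,  0.69,  0.79]))
   [ 0.89  0.02 -0.47] (array([2.01, 0.8 , 0.22, 0.  , 2.02, 1.43]), array([-0.457,  0.72 ,  0.503]), 'zt', array([-0.043,  0.091, -0.995]), 'W', array([-0.44,  0.69,  0.79]))
[-0.56, 0.8, 0.25]
   [ 0.58 -0.05 -0.82] (array([ 2.05,  0.83,  0.22, -0.09,  2.6 ,  1.42]), array([-0.404,  0.564,  0.519]), 'zt', array([ 0.268, -0.41 , -0.872]), 'W', array([-0.48,  0.68,  0.77]))
   [ 0.73 -0.04 -0.7 ] (array([ 2.05,  0.86,  0.22, -0.03,  2.4 ,  1.47]), array([-0.438,  0.616,  0.47 ]), 'zt', array([ 0.174, -0.283, -0.943]), 'W', array([-0.49,  0.7 ,  0.74]))
   [ 0.84 -0.05 -0.56] (array([2.05, 0.88, 0.22, 0.01, 2.17, 1.49]), array([-0.476,  0.671,  0.443]), 'zt', array([ 0.052, -0.116, -0.992]), 'W', array([-0.49,  0.7 ,  0.73]))
   [ 0.94 -0.05 -0.37] (array([2.05, 0.89, 0.22, 0.04, 1.92, 1.51]), array([-0.519,  0.733,  0.431]), 'zt', array([-0.088,  0.079, -0.993]), 'W', array([-0.49,  0.71,  0.72]))
```

View pics/top8.png

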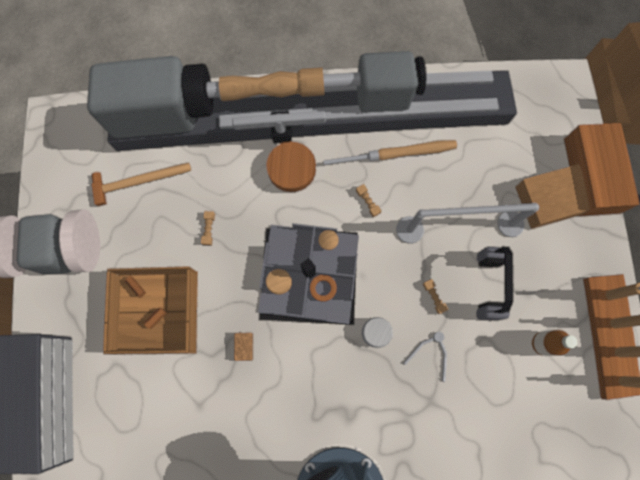

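Emit:
send_rows(
  commands="85 0.49 0 -0.87 0;85 0.49 0 -0.87 0;85 0.49 0 -0.87 0;85 0.49 0 -0.87 0;85 0.49 0 -0.87 0;85 0.49 0 -0.87 0;85 0.49 0 -0.87 0;85 0.49 0 -0.87 0;85 0.49 0 -0.87 0;85 0.49 0 -0.87 0;85 0.49 0 -0.87 0;85 0.49 0 -0.87 0;85 0.49 0 -0.87 0;85 0.49 0 -0.87 0;85 0.49 0 -0.87 0;85 0.49 0 -0.87 0;85 0.49 0 -0.87 0;85 0.49 0 -0.87 0;85 0.49 0 -0.87 0;85 0.49 0 -0.87 0",
)

```text
t: 58.9
tcp_pos: [-0.3795, 0.5562, 0.5512]
tool_rot: [0.464, 0.848, -0.119, 0.227]
force: [0.8, -0.3, 1.4]
finger_gap: 0.991
gripper_force: 0.0
```

Emit:
send_rows(
  commands="85 0.66 0 -0.76 0;85 0.66 0 -0.76 0;85 0.66 0 -0.76 0;85 0.66 0 -0.76 0;85 0.66 0 -0.76 0;85 0.66 0 -0.76 0;85 0.66 0 -0.76 0;85 0.66 0 -0.76 0;85 0.66 0 -0.76 0;85 0.66 0 -0.76 0;85 0.66 0 -0.76 0;85 0.66 0 -0.76 0;85 0.66 0 -0.76 0;85 0.66 0 -0.76 0;85 0.66 0 -0.76 0;85 0.66 0 -0.76 0;85 0.66 0 -0.76 0;85 0.66 0 -0.76 0;85 0.66 0 -0.76 0;85 0.66 0 -0.76 0",
)

```text
t: 60.57
tcp_pos: [-0.381, 0.5639, 0.5366]
tool_rot: [0.468, 0.844, -0.14, 0.224]
force: [-0.4, 0.6, -0.6]
finger_gap: 0.994
gripper_force: 0.0
```

```bash
python3 sim4.py
```

```text
q [ 2.015  0.808  0.219 -0.067  2.646  1.406] p [-0.381   0.5639  0.5366] z [ 0.247 -0.445 -0.861] x [-0.462  0.727 -0.508] y [ 0.852  0.523 -0.026] tilt 30.59
[-0.44739896  0.63790487 -0.60287543]
[-0.5, 0.8, 0.35]
   [ 0.63 -0.02 -0.78] (array([ 2.  ,  0.81,  0.22, -0.01,  2.48,  1.44]), array([-0.4  ,  0.606,  0.511]), 'zt', array([ 0.159, -0.327, -0.932]), 'W', array([-0.45,  0.7 ,  0.78]))
   [ 0.75 -0.02 -0.67] (array([1.99, 0.81, 0.22, 0.03, 2.29, 1.47]), array([-0.425,  0.654,  0.498]), 'zt', array([ 0.049, -0.17 , -0.984]), 'W', array([-0.44,  0.7 ,  0.78]))
   [ 0.87 -0.03 -0.51] (array([1.99, 0.81, 0.22, 0.07, 2.06, 1.48]), array([-0.457,  0.709,  0.498]), 'zt', array([-0.078,  0.019, -0.997]), 'W', array([-0.43,  0.7 ,  0.79]))
   [ 0.96 -0.03 -0.29] (array([1.99, 0.81, 0.22, 0.11, 1.81, 1.49]), array([-0.495,  0.771,  0.508]), 'zt', array([-0.211,  0.225, -0.951]), 'W', array([-0.43,  0.71,  0.78]))
[-0.56, 0.8, 0.25]
   [ 0.71 -0.06 -0.71] (array([2.02, 0.85, 0.22, 0.  , 2.44, 1.48]), array([-0.423,  0.612,  0.481]), 'zt', array([ 0.156, -0.327, -0.932]), 'W', array([-0.47,  0.71,  0.75]))
   [ 0.82 -0.07 -0.58] (array([2.03, 0.87, 0.22, 0.05, 2.22, 1.51]), array([-0.465,  0.664,  0.449]), 'zt', array([ 0.036, -0.167, -0.985]), 'W', array([-0.48,  0.71,  0.73]))
   [ 0.92 -0.08 -0.4 ] (array([2.03, 0.88, 0.22, 0.09, 1.97, 1.53]), array([-0.51 ,  0.723,  0.435]), 'zt', array([-0.102,  0.024, -0.994]), 'W', array([-0.48,  0.72,  0.72]))
   [ 0.99 -0.09 -0.17] (array([2.04, 0.9 , 0.22, 0.12, 1.7 , 1.54]), array([-0.558,  0.788,  0.434]), 'zt', array([-0.246,  0.227, -0.942]), 'W', array([-0.49,  0.72,  0.71]))
```

Emit:
send_rows(
  commands="85 0.62 -0.26 0.7 0;85 0.62 -0.26 0.7 0;85 0.62 -0.26 0.7 0;85 0.62 -0.26 0.7 0;85 0.62 -0.26 0.7 0;85 0.62 -0.26 0.7 0;85 0.84 -0.06 -0.49 0;85 0.84 -0.06 -0.49 0;85 0.84 -0.06 -0.49 0;85 0.84 -0.06 -0.49 0;85 0.84 -0.06 -0.49 0;85 0.84 -0.06 -0.49 0;85 0.84 -0.06 -0.49 0;85 0.84 -0.06 -0.49 0;85 0.84 -0.06 -0.49 0;85 0.84 -0.06 -0.49 0;85 0.84 -0.06 -0.49 0;85 0.84 -0.06 -0.49 0;85 0.84 -0.06 -0.49 0;85 0.84 -0.06 -0.49 0",
)

```text
t: 62.23
tcp_pos: [-0.4687, 0.6344, 0.3584]
tool_rot: [0.476, 0.853, -0.12, 0.178]
force: [0.6, -1.0, 0.6]
finger_gap: 0.992
gripper_force: 0.0
```

```bash
python3 sim4.py
```

```text
q [2.062 0.999 0.219 0.015 2.356 1.517] p [-0.4687  0.6344  0.3584] z [ 0.189 -0.375 -0.908] x [-0.484  0.769 -0.418] y [ 0.854  0.518 -0.036] tilt 24.79
[ 0.61600706 -0.97534241  0.56256693]
[-0.5, 0.8, 0.35]
   [ 0.71 -0.03 -0.71] (array([2.03, 0.93, 0.22, 0.05, 2.21, 1.51]), array([-0.472,  0.673,  0.399]), 'zt', array([ 0.064, -0.213, -0.975]), 'W', array([-0.49,  0.73,  0.68]))
   [ 0.85 -0.04 -0.54] (array([2.01, 0.89, 0.22, 0.08, 2.02, 1.51]), array([-0.489,  0.72 ,  0.43 ]), 'zt', array([-0.072, -0.023, -0.997]), 'W', array([-0.47,  0.73,  0.72]))
   [ 0.95 -0.05 -0.33] (array([2.  , 0.87, 0.22, 0.12, 1.79, 1.52]), array([-0.516,  0.776,  0.46 ]), 'zt', array([-0.212,  0.183, -0.96 ]), 'W', array([-0.45,  0.72,  0.74]))
   [ 1.   -0.05 -0.08] (array([2.  , 0.86, 0.22, 0.15, 1.54, 1.51]), array([-0.549,  0.836,  0.491]), 'zt', array([-0.34 ,  0.385, -0.858]), 'W', array([-0.45,  0.73,  0.74]))
[-0.56, 0.8, 0.25]
   [ 0.78 -0.07 -0.63] (array([2.05, 0.97, 0.22, 0.05, 2.17, 1.53]), array([-0.494,  0.676,  0.367]), 'zt', array([ 0.06 , -0.212, -0.976]), 'W', array([-0.51,  0.74,  0.65]))
   [ 0.9  -0.09 -0.45] (array([2.05, 0.95, 0.22, 0.09, 1.95, 1.55]), array([-0.528,  0.728,  0.378]), 'zt', array([-0.084, -0.02 , -0.996]), 'W', array([-0.5 ,  0.73,  0.67]))
   [ 0.98 -0.09 -0.22] (array([2.04, 0.95, 0.22, 0.12, 1.7 , 1.55]), array([-0.568,  0.787,  0.392]), 'zt', array([-0.231,  0.185, -0.955]), 'W', array([-0.5 ,  0.73,  0.67]))
   [ 1.   -0.1   0.04] (array([2.05, 0.96, 0.22, 0.15, 1.43, 1.55]), array([-0.61 ,  0.848,  0.411]), 'zt', array([-0.365,  0.382, -0.849]), 'W', array([-0.5 ,  0.74,  0.66]))
```

```bash
sed -i "s/^for d in.*/for d in([-.3,.9,.3],[0,.95,.3],[.3,.9,.3]):/; s/range(4)/range(3)/" sim4.py; python3 sim4.py
```

```text
q [2.062 0.999 0.219 0.015 2.356 1.517] p [-0.4687  0.6344  0.3584] z [ 0.189 -0.375 -0.908] x [-0.484  0.769 -0.418] y [ 0.854  0.518 -0.036] tilt 24.79
[ 0.61600706 -0.97534241  0.56256693]
[-0.3, 0.9, 0.3]
   [ 0.71  0.2  -0.67] (array([1.96, 0.95, 0.22, 0.01, 2.2 , 1.41]), array([-0.412,  0.715,  0.384]), 'zt', array([ 0.078, -0.212, -0.974]), 'W', array([-0.43,  0.78,  0.67]))
   [ 0.83  0.19 -0.51] (array([1.89, 0.92, 0.22, 0.03, 2.01, 1.36]), array([-0.384,  0.79 ,  0.405]), 'zt', array([-0.03, -0.01, -1.  ]), 'W', array([-0.37,  0.79,  0.69]))
   [ 0.93  0.2  -0.3 ] (array([1.84, 0.9 , 0.22, 0.07, 1.77, 1.32]), array([-0.375,  0.865,  0.426]), 'zt', array([-0.132,  0.214, -0.968]), 'W', array([-0.34,  0.8 ,  0.71]))
[0, 0.95, 0.3]
   [ 0.6   0.48 -0.63] (array([ 1.85,  0.95,  0.22, -0.04,  2.22,  1.28]), array([-0.324,  0.752,  0.387]), 'zt', array([ 0.102, -0.222, -0.97 ]), 'W', array([-0.35,  0.82,  0.67]))
   [ 0.71  0.49 -0.5 ] (array([ 1.71,  0.91,  0.22, -0.04,  2.03,  1.15]), array([-0.223,  0.839,  0.408]), 'zt', array([ 0.034, -0.016, -0.999]), 'W', array([-0.23,  0.84,  0.7 ]))
   [ 0.8   0.51 -0.31] (array([1.62, 0.9 , 0.22, 0.  , 1.8 , 1.07]), array([-0.158,  0.919,  0.428]), 'zt', array([-0.016,  0.22 , -0.975]), 'W', array([-0.15,  0.86,  0.71]))
[0.3, 0.9, 0.3]
   [ 0.42  0.71 -0.55] (array([ 1.76,  0.94,  0.22, -0.1 ,  2.25,  1.16]), array([-0.241,  0.771,  0.395]), 'zt', array([ 0.128, -0.246, -0.961]), 'W', array([-0.28,  0.84,  0.67]))
   [ 0.5   0.72 -0.47] (array([ 1.55,  0.9 ,  0.22, -0.11,  2.06,  0.94]), array([-0.066,  0.852,  0.416]), 'zt', array([ 0.099, -0.053, -0.994]), 'W', array([-0.09,  0.87,  0.7 ]))
   [ 0.57  0.75 -0.32] (array([ 1.41,  0.89,  0.22, -0.07,  1.84,  0.81]), array([0.058, 0.916, 0.434]), 'zt', array([ 0.102,  0.178, -0.979]), 'W', array([0.03, 0.86, 0.72]))
```

Emit:
send_rows(
  commands="85 0.68 0.28 -0.65 0;85 0.68 0.28 -0.65 0;85 0.68 0.28 -0.65 0;85 0.68 0.28 -0.65 0;85 0.68 0.28 -0.65 0;85 0.68 0.28 -0.65 0;85 0.68 0.28 -0.65 0;85 0.68 0.28 -0.65 0;85 0.68 0.28 -0.65 0;85 0.68 0.28 -0.65 0;85 0.68 0.28 -0.65 0;85 0.68 0.28 -0.65 0;85 0.68 0.28 -0.65 0;85 0.68 0.28 -0.65 0;85 0.68 0.28 -0.65 0;85 0.68 0.28 -0.65 0;85 0.68 0.28 -0.65 0;85 0.68 0.28 -0.65 0;85 0.68 0.28 -0.65 0;85 0.68 0.28 -0.65 0",
)

```text
t: 63.9
tcp_pos: [-0.3868, 0.7261, 0.3823]
tool_rot: [0.486, 0.866, -0.075, 0.094]
force: [0.4, 0.4, 0.3]
finger_gap: 0.994
gripper_force: 0.0
```

Emit:
send_rows(
  commands="85 0.8 0.28 -0.5 0;85 0.8 0.28 -0.5 0;85 0.8 0.28 -0.5 0;85 0.8 0.28 -0.5 0;85 0.8 0.28 -0.5 0;85 0.8 0.28 -0.5 0;85 0.8 0.28 -0.5 0;85 0.8 0.28 -0.5 0;85 0.8 0.28 -0.5 0;85 0.8 0.28 -0.5 0;85 0.8 0.28 -0.5 0;85 0.8 0.28 -0.5 0;85 0.8 0.28 -0.5 0;85 0.8 0.28 -0.5 0",
)

```text
t: 65.07
tcp_pos: [-0.3521, 0.7857, 0.3853]
tool_rot: [0.489, 0.871, -0.032, 0.032]
force: [0.6, 0.1, 0.1]
finger_gap: 0.995
gripper_force: 0.0
```

```bash
sed -i "s/^for d in.*/for d in([-.3,.9,.3],[-.1,.95,.3],[.3,.9,.3]):/; s/range(3)/range(3)/;s/\]\*20/]*6/" sim4.py; python3 sim4.py
```

```text
q [1.862 0.94  0.219 0.003 2.072 1.316] p [-0.3521  0.7857  0.3853] z [ 0.023 -0.087 -0.996] x [-0.519  0.85  -0.086] y [ 0.854  0.519 -0.025] tilt 5.16
[0.62632536 0.08509297 0.0645404 ]
[-0.3, 0.9, 0.3]
   [ 0.9   0.2  -0.38] (array([1.85, 0.94, 0.22, 0.01, 2.  , 1.31]), array([-0.351,  0.809,  0.384]), 'zt', array([-0.006, -0.021, -1.   ]), 'W', array([-0.35,  0.82,  0.67]))
   [ 0.92  0.21 -0.32] (array([1.84, 0.94, 0.22, 0.02, 1.93, 1.3 ]), array([-0.351,  0.832,  0.382]), 'zt', array([-0.034,  0.046, -0.998]), 'W', array([-0.34,  0.82,  0.67]))
   [ 0.94  0.21 -0.25] (array([1.83, 0.94, 0.22, 0.03, 1.85, 1.3 ]), array([-0.353,  0.856,  0.382]), 'zt', array([-0.063,  0.115, -0.991]), 'W', array([-0.33,  0.82,  0.67]))
[-0.1, 0.95, 0.3]
   [ 0.83  0.4  -0.38] (array([1.82, 0.94, 0.22, 0.01, 2.  , 1.28]), array([-0.329,  0.817,  0.384]), 'zt', array([-0.004, -0.023, -1.   ]), 'W', array([-0.33,  0.82,  0.67]))
   [ 0.86  0.4  -0.32] (array([1.79, 0.94, 0.22, 0.02, 1.93, 1.25]), array([-0.31 ,  0.847,  0.384]), 'zt', array([-0.029,  0.044, -0.999]), 'W', array([-0.3 ,  0.83,  0.67]))
   [ 0.88  0.41 -0.25] (array([1.76, 0.94, 0.22, 0.03, 1.86, 1.23]), array([-0.293,  0.876,  0.384]), 'zt', array([-0.053,  0.113, -0.992]), 'W', array([-0.28,  0.84,  0.67]))
[0.3, 0.9, 0.3]
   [ 0.58  0.72 -0.37] (array([1.78, 0.93, 0.22, 0.  , 2.02, 1.23]), array([-0.29 ,  0.825,  0.39 ]), 'zt', array([ 0.003, -0.034, -0.999]), 'W', array([-0.29,  0.83,  0.68]))
   [ 0.6   0.72 -0.33] (array([1.71, 0.93, 0.22, 0.01, 1.97, 1.16]), array([-0.232,  0.859,  0.394]), 'zt', array([-0.015,  0.024, -1.   ]), 'W', array([-0.23,  0.85,  0.68]))
   [ 0.62  0.72 -0.28] (array([1.64, 0.93, 0.22, 0.02, 1.91, 1.1 ]), array([-0.178,  0.89 ,  0.396]), 'zt', array([-0.029,  0.087, -0.996]), 'W', array([-0.17,  0.87,  0.68]))
```

Emit:
send_rows(
  commands="85 0.59 0.72 -0.35 0;85 0.59 0.72 -0.35 0;85 0.59 0.72 -0.35 0;85 0.59 0.72 -0.35 0;85 0.59 0.72 -0.35 0;85 0.59 0.72 -0.35 0;85 0.59 0.72 -0.35 0;85 0.59 0.72 -0.35 0;85 0.59 0.72 -0.35 0",
)

```text
t: 65.82
tcp_pos: [-0.2587, 0.8435, 0.3897]
tool_rot: [0.49, 0.872, -0.005, -0.0]
force: [-0.7, -0.3, 0.7]
finger_gap: 0.995
gripper_force: 0.0
```

```bash
cat > meas.py <<'E'
from h import *
def spindles(s,guess,zc=.014):
    im=s['pixels']; hsv=cv2.cvtColor(im,cv2.COLOR_RGB2HSV); m=((hsv[...,0]<22)&(hsv[...,1]>75)&(hsv[...,2]>80)).astype(np.uint8)
    n,l,st_,c=cv2.connectedComponentsWithStats(m); out=[]
    for g in guess:
        k=[i for i in range(1,n) if np.hypot(*(c[i]-g))<18 and st_[i,4]>15]
        pts=np.argwhere(np.isin(l,k))[:,::-1].astype(float); P=onz(s,pts,zc)[:,:2]
        r=cv2.minAreaRect((P*1000).astype(np.float32)); b=cv2.boxPoints(r); e1,e2=b[1]-b[0],b[2]-b[1]; e=e1 if np.linalg.norm(e1)>np.linalg.norm(e2) else e2
        out.append((np.array(r[0])/1000,np.degrees(np.arctan2(e[1],e[0])),r[1])); print(g,len(pts),(np.array(r[0])/1000).round(4),'axis',out[-1][1].round(1),np.round(r[1],0))
    return out
if __name__=='__main__':
    s=snap('top'); spindles(s,[(207,227),(368,200),(433,295)]); st()
E
python3 meas.py
```

```text
(207, 227) 286 [0.6473 0.2806] axis -7.5 [27. 85.]
(368, 200) 266 [ 0.6883 -0.1233] axis 26.8 [85. 25.]
(433, 295) 269 [ 0.436  -0.2625] axis 21.5 [83. 26.]
q [1.737 0.934 0.219 0.006 1.995 1.196] p [-0.2559  0.8446  0.3899] z [-0.004 -0.007 -1.   ] x [-0.517  0.856 -0.004] y [ 0.856  0.517 -0.007] tilt 0.46
```

```bash
cat > pick.py <<'E'
from h import *; from kin import *; import kin; kin.C6=np.pi/2
def tgt(pos,yaz):
    s,M=st(); q=np.array(s['q']); best=None
    for a in(yaz,yaz+180):
        y=np.array([np.cos(np.radians(a)),np.sin(np.radians(a)),0]); z=np.array([0,0,-1.]); Mt=np.c_[np.cross(y,z),y,z]
        qq,e=ik(np.array(pos),Mt,q)
        spin=-((a-np.degrees(np.arctan2(M[1,1],M[0,1]))+180)%360-180)
        d=M.T@(np.array(pos)-s['tcp_pos'])/.02
        print('yaz',a,'q',qq.round(2),'err',round(e,4),'spin deg',round(spin,1),'rows',round(spin/4,2),'units now-frame',d.round(2), 'after-spin', (Mt.T@(np.array(pos)-s['tcp_pos'])/.02).round(2))
if __name__=='__main__':
    import sys; a=list(map(float,sys.argv[1:])); tgt(a[:3],a[3])
E
python3 pick.py .6473 .2806 .15 82.5; echo; python3 pick.py .6883 -.1233 .15 116.8; python3 pick.py .436 -.2625 .15 111.5; python3 pick.py .575 .058 .1 77.1
```

```text
q [1.737 0.934 0.219 0.006 1.995 1.196] p [-0.2559  0.8446  0.3899] z [-0.004 -0.007 -1.   ] x [-0.517  0.856 -0.004] y [ 0.856  0.517 -0.007] tilt 0.46
yaz 82.5 q [ 0.25  0.73  1.29 -0.    1.12 -1.19] err 0.0 spin deg -51.4 rows -12.84 units now-frame [-47.44  24.16  12.01] after-spin [-48.45 -22.06  12.  ]
yaz 262.5 q [ 0.25  0.73  1.29 -0.    1.12  1.95] err 0.0 spin deg 128.6 rows 32.16 units now-frame [-47.44  24.16  12.01] after-spin [48.45 22.06 12.  ]

q [1.737 0.934 0.219 0.006 1.995 1.196] p [-0.2559  0.8446  0.3899] z [-0.004 -0.007 -1.   ] x [-0.517  0.856 -0.004] y [ 0.856  0.517 -0.007] tilt 0.46
yaz 116.8 q [-0.34  0.72  1.31 -0.    1.11 -2.38] err 0.0 spin deg -85.7 rows -21.42 units now-frame [-65.78  15.47  12.14] after-spin [-20.32 -64.48  12.  ]
yaz 296.8 q [-0.34  0.72  1.31  0.    1.11  0.77] err 0.0 spin deg 94.3 rows 23.58 units now-frame [-65.78  15.47  12.14] after-spin [20.32 64.48 12.  ]
q [1.737 0.934 0.219 0.006 1.995 1.196] p [-0.2559  0.8446  0.3899] z [-0.004 -0.007 -1.   ] x [-0.517  0.856 -0.004] y [ 0.856  0.517 -0.007] tilt 0.46
yaz 111.5 q [-0.76  0.51  1.81  0.    0.83 -2.71] err 0.0 spin deg -80.4 rows -20.09 units now-frame [-65.22   1.08  12.24] after-spin [-11.9  -64.18  12.  ]
yaz 291.5 q [-0.76  0.51  1.81 -0.    0.83  0.43] err 0.0 spin deg 99.6 rows 24.91 units now-frame [-65.22   1.08  12.24] after-spin [11.9  64.18 12.  ]
q [1.737 0.934 0.219 0.006 1.995 1.196] p [-0.2559  0.8446  0.3899] z [-0.004 -0.007 -1.   ] x [-0.517  0.856 -0.004] y [ 0.856  0.517 -0.007] tilt 0.46
yaz 77.1 q [-0.09  0.66  1.67 -0.    0.82 -1.44] err 0.0 spin deg -46.0 rows -11.49 units now-frame [-55.09  15.33  14.6 ] after-spin [-49.27 -29.06  14.5 ]
yaz 257.1 q [-0.09  0.66  1.67 -0.    0.82  1.7 ] err 0.0 spin deg 134.0 rows 33.51 units now-frame [-55.09  15.33  14.6 ] after-spin [49.27 29.06 14.5 ]
```

Emit:
send_rows(
  commands="85 -1 0.51 0 0;85 -1 0.51 0 0;85 -1 0.51 0 0;85 -1 0.51 0 0;85 -1 0.51 0 0;85 -1 0.51 0 0;85 -1 0.51 0 0;85 -1 0.51 0 0;85 -1 0.51 0 0;85 -1 0.51 0 0;85 -1 0.51 0 0;85 -1 0.51 0 0;85 -1 0.51 0 0;85 -1 0.51 0 0;85 -1 0.51 0 0;85 -1 0.51 0 0;85 -1 0.51 0 0;85 -1 0.51 0 0;85 -1 0.51 0 0;85 -1 0.51 0 0",
)

```text
t: 67.53
tcp_pos: [0.123, 0.6067, 0.3903]
tool_rot: [0.49, 0.872, -0.005, -0.0]
force: [1.2, 0.3, -0.7]
finger_gap: 0.993
gripper_force: 0.0
```

Emit:
send_rows(
  commands="85 -1 0.51 0 0;85 -1 0.51 0 0;85 -1 0.51 0 0;85 -1 0.51 0 0;85 -1 0.51 0 0;85 -1 0.51 0 0;85 -1 0.51 0 0;85 -1 0.51 0 0;85 -1 0.51 0 0;85 -1 0.51 0 0;85 -1 0.51 0 0;85 -1 0.51 0 0;85 -1 0.51 0 0;85 -1 0.51 0 0;85 -1 0.51 0 0;85 -1 0.51 0 0;85 -1 0.51 0 0;85 -1 0.51 0 0;85 -1 0.51 0 0;85 -1 0.51 0 0",
)

```text
t: 69.2
tcp_pos: [0.5054, 0.3712, 0.3905]
tool_rot: [0.49, 0.872, -0.005, 0.0]
force: [0.0, 0.5, 0.2]
finger_gap: 0.997
gripper_force: 0.0
```

Emit:
send_rows(
  commands="85 -1 0.51 0 0;85 -1 0.51 0 0;85 -1 0.51 0 0;85 -1 0.51 0 0;85 -1 0.51 0 0;85 -1 0.51 0 0;85 -0.9 0.5 0 0;85 0 0 0.9 -1;85 0 0 0.9 -1;85 0 0 0.9 -1;85 0 0 0.9 -1;85 0 0 0.9 -1;85 0 0 0.9 -1;85 0 0 0.9 -1;85 0 0 0.9 -1;85 0 0 0.9 -1;85 0 0 0.9 -1;85 0 0 0.9 -1;85 0 0 0.9 -1;85 0 0 0.9 -0.84",
)

```text
t: 70.87
tcp_pos: [0.6362, 0.289, 0.1557]
tool_rot: [0.062, 0.998, -0.004, -0.002]
force: [0.6, 0.3, 0.0]
finger_gap: 0.996
gripper_force: 0.0
```

```bash
python3 pick.py .6473 .2806 .012 82.5; python3 -c "
from h import *
snap('wrist','wr9.png')"
```

```text
q [ 0.27   0.72   1.296 -0.008  1.132 -1.174] p [0.6362 0.289  0.1557] z [-0.004 -0.009 -1.   ] x [-0.992  0.124  0.003] y [ 0.124  0.992 -0.009] tilt 0.56
yaz 82.5 q [ 0.25  0.91  1.34  0.    0.89 -1.19] err 0.0 spin deg 0.4 rows 0.1 units now-frame [-0.63 -0.28  7.19] after-spin [-0.61 -0.34  7.19]
yaz 262.5 q [ 0.26  0.9   1.8  -1.43  0.02 -2.85] err 0.1464 spin deg -179.6 rows -44.9 units now-frame [-0.63 -0.28  7.19] after-spin [0.61 0.34 7.19]
```

View pics/wr9.png

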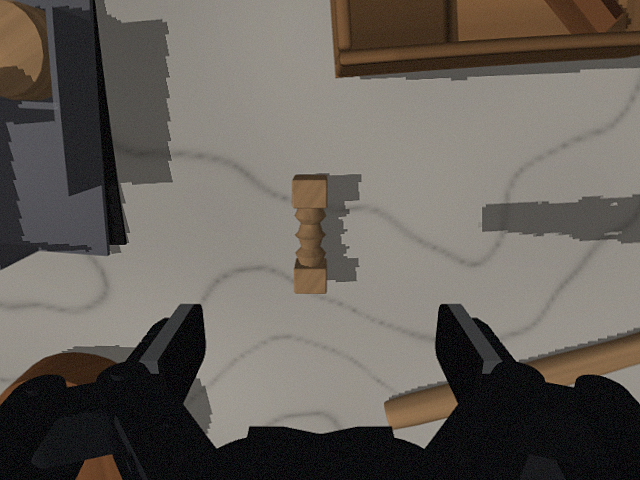

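Emit:
send_rows(
  commands="85 -0.3 -0.15 0.8 0;85 -0.33 -0.15 0.8 0;85 0 0 0.8 0;85 0 0 0.8 0;85 0 0 0.8 0;85 0 0 0.8 0;85 0 0 0.8 0;85 0 0 0.8 0;85 0 0 0.5 0;85 0 0 0.2 0;85 0 0 0 0;15 0 0 0 0;15 0 0 0 0;15 0 0 0 0;15 0 0 0 0;15 0 0 0 0;15 0 0 0 0;15 0 0 0 0;15 0 0 0 0;15 0 0 0 0",
  grip_force=40,
)

```text
t: 72.58
tcp_pos: [0.6476, 0.2801, 0.015]
tool_rot: [0.064, 0.998, -0.004, -0.002]
force: [-0.3, 0.5, 5.6]
finger_gap: 0.218
gripper_force: 39.7
```

```bash
python3 pick.py .5739 .056 .15 77.1;python3 -c "
from h import *
s=readout.sense();print(s['finger_gap'],s['gripper_force'],s['force'])"
```

```text
q [ 0.253  0.907  1.335 -0.01   0.905 -1.184] p [0.6476 0.2801 0.015 ] z [-0.004 -0.009 -1.   ] x [-0.992  0.127  0.003] y [ 0.127  0.992 -0.009] tilt 0.54
yaz 77.1 q [-0.1   0.58  1.64 -0.    0.92 -1.44] err 0.0 spin deg 5.6 rows 1.4 units now-frame [  2.25 -11.64  -6.64] after-spin [  1.09 -11.74  -6.75]
yaz 257.1 q [ 0.01  0.62  2.07 -1.43  0.1  -2.85] err 0.1697 spin deg -174.4 rows -43.6 units now-frame [  2.25 -11.64  -6.64] after-spin [-1.09 11.74 -6.75]
0.2184158303889947 39.709312319755554 [-0.29783973  0.52490621  5.62598308]
```

Emit:
send_rows(
  commands="15 0 0 -0.5 0;15 0 0 -0.95 0;15 0 0 -0.95 0.7;15 0 0 -0.95 0.7;15 0 0 -0.95 0;15 0 0 -0.95 0;15 0.09 -0.97 -0.95 0;15 0.09 -0.97 0 0;15 0.09 -0.97 0 0;15 0.09 -0.97 0 0;15 0.09 -0.97 0 0;15 0.09 -0.97 0 0;15 0.09 -0.97 0 0;15 0.09 -0.97 0 0;15 0.09 -0.97 0 0;15 0.09 -0.97 0 0;15 0.09 -0.97 0 0;15 0.09 -0.97 0 0;15 0 0 0 0",
)

```text
t: 74.17
tcp_pos: [0.573, 0.0562, 0.1405]
tool_rot: [0.114, 0.993, -0.005, -0.003]
force: [-0.2, 0.4, 0.1]
finger_gap: 0.228
gripper_force: 39.2
```

```bash
cat > tray.py <<'E'
# tray pose from top picture: edges by line segments -> yaw; post top blob -> centre
from h import *
s=snap('top'); g=cv2.cvtColor(s['pixels'],cv2.COLOR_RGB2GRAY)
lsd=cv2.createLineSegmentDetector(); L=lsd.detect(g[215:335,245:375])[0].reshape(-1,4)+[245,215,245,215]
for l in L:
    n=np.hypot(l[2]-l[0],l[3]-l[1])
    if n<35: continue
    P=onz(s,l.reshape(2,2),.045); d=P[1]-P[0]; a=np.degrees(np.arctan2(d[1],d[0])); a=(a+45)%90-45
    print(n.round(0),a.round(1),P[:,:2].round(3).tolist())
E
python3 tray.py; python3 pick.py .5742 .0568 .024 77.1
```

```text
61.0 -7.0 [[0.546, -0.079], [0.402, -0.061]]
39.0 -5.3 [[0.368, 0.028], [0.458, 0.02]]
q [-0.089  0.596  1.639 -0.012  0.912 -1.424] p [0.5738 0.0576 0.1406] z [-0.006 -0.009 -1.   ] x [-0.974  0.226  0.004] y [ 0.226  0.974 -0.01 ] tilt 0.64
yaz 77.1 q [-0.09  0.78  1.69 -0.    0.66 -1.44] err 0.0 spin deg -0.2 rows -0.04 units now-frame [-0.05  0.02  5.83] after-spin [-0.03 -0.04  5.83]
yaz 257.1 q [-0.09  0.78  1.69  0.    0.66  1.7 ] err 0.0 spin deg 179.8 rows 44.96 units now-frame [-0.05  0.02  5.83] after-spin [0.03 0.04 5.83]
```

```bash
sed "s/g=cv2.cvtColor(s\['pixels'\],cv2.COLOR_RGB2GRAY)/g=cv2.imread('pics\/top8.png',0)/" tray.py > t2.py; sed -i 's/n<35/n<22/' t2.py; python3 t2.py; python3 - <<'E'
from h import *
s=snap('top'); im=cv2.imread('pics/top8.png'); g=im.max(2)
# post top: darkest blob near (308,268)
c=g[255:285,293:325]; m=(c<40); ys,xs=np.nonzero(m); print(len(xs),xs.mean()+293,ys.mean()+255, onz(s,[(xs.mean()+293,ys.min()+255+5)],.118))
E
```

```text
85.0 -7.6 [[0.384, -0.034], [0.41, 0.161]]
31.0 -8.6 [[0.475, -0.071], [0.402, -0.06]]
50.0 -8.8 [[0.603, -0.088], [0.483, -0.069]]
44.0 -10.7 [[0.634, 0.07], [0.614, -0.035]]
86.0 -10.7 [[0.426, 0.155], [0.389, -0.04]]
31.0 -2.8 [[0.626, -0.051], [0.622, -0.127]]
24.0 -10.6 [[0.386, -0.047], [0.44, -0.057]]
34.0 -13.8 [[0.513, 0.018], [0.493, -0.061]]
33.0 -12.3 [[0.536, 0.075], [0.615, 0.058]]
27.0 -9.8 [[0.615, 0.022], [0.551, 0.033]]
34.0 -10.3 [[0.495, 0.046], [0.417, 0.06]]
152 308.01973684210526 269.0 [[0.51611308 0.03588718 0.118     ]]
```

```bash
python3 pick.py .5763 .0612 .0245 79.3
```

```text
q [-0.086  0.597  1.638 -0.012  0.911 -1.424] p [0.5747 0.0592 0.1407] z [-0.005 -0.009 -1.   ] x [-0.975  0.224  0.003] y [ 0.224  0.975 -0.01 ] tilt 0.58
yaz 79.3 q [-0.09  0.78  1.69 -0.    0.67 -1.47] err 0.0 spin deg -2.2 rows -0.56 units now-frame [-0.07  0.17  5.81] after-spin [-0.06  0.11  5.81]
yaz 259.3 q [-0.09  0.78  1.69  0.    0.67  1.67] err 0.0 spin deg 177.8 rows 44.44 units now-frame [-0.07  0.17  5.81] after-spin [ 0.06 -0.11  5.81]
```

Emit:
send_rows(
  commands="15 -0.07 0.17 0 -0.56;15 0 0 0.8 0;15 0 0 0.8 0;15 0 0 0.8 0;15 0 0 0.8 0;15 0 0 0.8 0;15 0 0 0.7 0;15 0 0 0.5 0;15 0 0 0.3 0;15 0 0 0.2 0;15 0 0 0 0",
)

```text
t: 75.23
tcp_pos: [0.576, 0.0613, 0.026]
tool_rot: [0.093, 0.996, -0.005, -0.002]
force: [0.0, -0.2, -0.3]
finger_gap: 0.223
gripper_force: 39.2
```

Emit:
send_rows(
  commands="15 0 0 0.1 0;15 0 0 0 0;28 0 0 0 0;28 0 0 0 0;28 0 0 0 0;28 0 0 0 0;28 0 0 -0.4 0;28 0 0 -0.8 0;28 0 0 -0.9 0;28 0 0 -0.9 0;60 0 0 -0.9 0;85 0 0 -0.9 0;85 0 0 -0.9 0;85 0 0 -0.9 0;85 0 0 -0.5 0",
)

```text
t: 76.48
tcp_pos: [0.5778, 0.0622, 0.1693]
tool_rot: [0.093, 0.996, -0.005, -0.0]
force: [1.5, 0.5, 0.5]
finger_gap: 0.99
gripper_force: 0.0
```

```bash
python3 - <<'E'
from h import *
s=snap('wrist','wr10.png')
E
python3 pick.py .6883 -.1233 .15 116.8; python3 - <<'E'
from meas import *
s=snap('top'); spindles(s,[(368,200),(433,295)])
E
```

```text
q [-0.08   0.557  1.609 -0.012  0.973 -1.458] p [0.5787 0.0622 0.1704] z [ 0.001 -0.01  -1.   ] x [-0.983  0.185 -0.003] y [ 0.185  0.983 -0.009] tilt 0.56
yaz 116.8 q [-0.34  0.72  1.31 -0.    1.11 -2.38] err 0.0 spin deg -37.5 rows -9.36 units now-frame [-7.1  -8.09  1.12] after-spin [ -0.71 -10.75   1.02]
yaz 296.8 q [-0.34  0.72  1.31  0.    1.11  0.77] err 0.0 spin deg 142.5 rows 35.64 units now-frame [-7.1  -8.09  1.12] after-spin [ 0.71 10.75  1.02]
(368, 200) 267 [ 0.6882 -0.123 ] axis 26.9 [85. 26.]
(433, 295) 272 [ 0.436  -0.2625] axis 21.5 [83. 26.]
```

View pics/wr10.png

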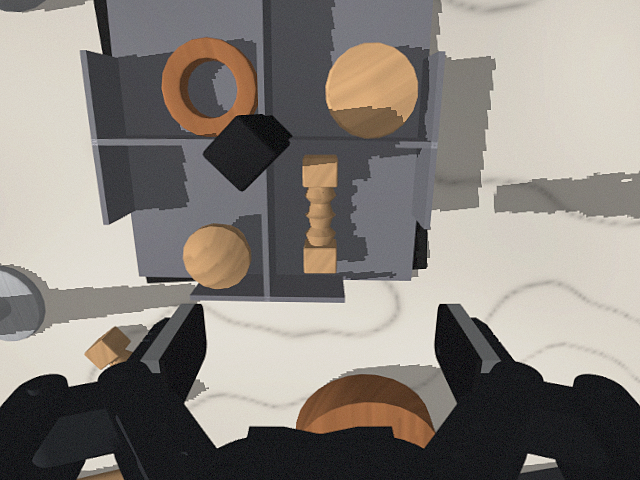

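Emit:
send_rows(
  commands="85 -0.79 -0.9 0 0;85 -0.79 -0.9 0 0;85 -0.79 -0.9 0 0;85 -0.79 -0.9 0 0;85 -0.79 -0.9 0 0;85 -0.79 -0.9 0 0;85 -0.79 -0.9 0 0;85 -0.79 -0.9 0 0;85 -0.78 -0.89 0 0;85 0 0 0.3 -1;85 0 0 0.3 -1;85 0 0 0.3 -1;85 0 0 0.3 -1;85 0 0 0.3 -1;85 0 0 0.3 -1;85 0 0 0.3 -1;85 0 0 0.3 -1;85 0 0 0.3 -1;85 0 0 0 -0.36;85 0 0 0 0",
)

```text
t: 78.25
tcp_pos: [0.6849, -0.1232, 0.1114]
tool_rot: [-0.232, 0.973, -0.003, -0.005]
force: [0.1, 0.6, 0.0]
finger_gap: 0.993
gripper_force: 0.0
```

```bash
python3 pick.py .6882 -.1232 .0155 116.8
```

```text
q [-0.334  0.769  1.332 -0.012  1.046 -2.366] p [ 0.6849 -0.1232  0.1114] z [-0.009 -0.008 -1.   ] x [-0.893 -0.451  0.011] y [-0.451  0.893 -0.003] tilt 0.68
yaz 116.8 q [-0.34  0.9   1.36  0.    0.88 -2.38] err 0.0 spin deg -0.0 rows -0.0 units now-frame [-0.2  -0.06  4.79] after-spin [-0.15 -0.08  4.79]
yaz 296.8 q [-0.34  0.9   1.36  0.    0.88  0.77] err 0.0 spin deg 180.0 rows 45.0 units now-frame [-0.2  -0.06  4.79] after-spin [0.15 0.08 4.79]
```

Emit:
send_rows(
  commands="85 -0.2 -0.06 0.8 0;85 0 0 0.8 0;85 0 0 0.8 0;85 0 0 0.8 0;85 0 0 0.8 0;85 0 0 0.5 0;85 0 0 0.28 0;85 0 0 0 0;15 0 0 0 0;15 0 0 0 0;15 0 0 0 0;15 0 0 0 0;15 0 0 0 0;15 0 0 0 0;15 0 0 0 0;15 0 0 0 0;15 0 0 0 0;15 0 0 -0.3 0;15 0 0 -0.8 0;15 0 0 -0.9 0",
)

```text
t: 79.92
tcp_pos: [0.6882, -0.1228, 0.0565]
tool_rot: [-0.232, 0.973, -0.003, -0.006]
force: [-0.3, 0.4, -0.1]
finger_gap: 0.217
gripper_force: 39.7
```

Emit:
send_rows(
  commands="15 0 0 -0.9 1;15 0 0 -0.9 1;15 0 0 -0.9 1;15 0 0 -0.9 1;15 0 0 -0.8 1;15 0 0 -0.3 1;15 0 0 0 1;15 0 0 0 1;15 0 0 0 1;15 0 0 0 0.38",
)

```text
t: 80.75
tcp_pos: [0.6898, -0.1222, 0.1515]
tool_rot: [0.095, 0.995, -0.005, -0.003]
force: [0.2, -0.5, -0.3]
finger_gap: 0.221
gripper_force: 39.7
```

```bash
python3 pick.py .5841 .1025 .0255 79.3;python3 -c "
from h import *
s=readout.sense();print(s['finger_gap'],s['gripper_force'],s['force'])"
```

```text
q [-0.33   0.726  1.296 -0.011  1.123 -1.706] p [ 0.6898 -0.1222  0.1515] z [-0.007 -0.009 -1.   ] x [-0.982  0.189  0.005] y [ 0.189  0.982 -0.01 ] tilt 0.62
yaz 79.3 q [-0.01  0.79  1.65 -0.    0.7  -1.4 ] err 0.0 spin deg -0.2 rows -0.05 units now-frame [ 7.29 10.09  6.24] after-spin [ 7.28 10.06  6.3 ]
yaz 259.3 q [-0.01  0.79  1.65  0.    0.7   1.74] err 0.0 spin deg 179.8 rows 44.95 units now-frame [ 7.29 10.09  6.24] after-spin [ -7.28 -10.06   6.3 ]
0.2206385399749196 39.74937200546265 [ 0.18997564 -0.51429301 -0.30775493]
```

Emit:
send_rows(
  commands="15 0.3 0.42 0 0;15 0.6 0.84 0 0;15 0.6 0.84 0 0;15 0.6 0.84 0 0;15 0.6 0.84 0 0;15 0.6 0.84 0 0;15 0.6 0.84 0 0;15 0.6 0.84 0 0;15 0.6 0.84 0 0;15 0.6 0.84 0 0;15 0.6 0.84 0 0;15 0.6 0.84 0 0;15 0.39 0.43 0 0;15 0 0 0.7 0;15 0 0 0.9 0;15 0 0 0.9 0;15 0 0 0.9 0;15 0 0 0.6 0;15 0 0 0 0",
)

```text
t: 82.33
tcp_pos: [0.5822, 0.1022, 0.0679]
tool_rot: [0.093, 0.996, -0.005, -0.005]
force: [-0.5, 0.5, -0.7]
finger_gap: 0.219
gripper_force: 39.7
```

```bash
python3 pick.py .5841 .1025 .0245 79.3
```

```text
q [-0.011  0.723  1.636 -0.013  0.793 -1.385] p [0.5822 0.1022 0.0679] z [-0.011 -0.009 -1.   ] x [-0.982  0.186  0.009] y [ 0.186  0.982 -0.011] tilt 0.82
yaz 79.3 q [-0.01  0.79  1.65 -0.    0.7  -1.4 ] err 0.0 spin deg -0.0 rows -0.01 units now-frame [-0.11  0.06  2.17] after-spin [-0.09  0.03  2.17]
yaz 259.3 q [-0.01  0.79  1.65  0.    0.7   1.74] err 0.0 spin deg 180.0 rows 44.99 units now-frame [-0.11  0.06  2.17] after-spin [ 0.09 -0.03  2.17]
```

Emit:
send_rows(
  commands="15 -0.1 0.06 0.6 0;15 0 0 0.6 0;15 0 0 0.5 0;15 0 0 0.3 0;15 0 0 0.18 0;15 0 0 0.1 0;15 0 0 0 0;28 0 0 0 0;28 0 0 0 0;28 0 0 0 0;28 0 0 0 0;28 0 0 -0.4 0;28 0 0 -0.8 0;28 0 0 -0.9 0;28 0 0 -0.9 0;60 0 0 -0.9 0;85 0 0 -0.9 0;85 0 0 -0.9 0;85 0 0 -0.9 0;85 0 0 -0.5 0",
)

```text
t: 84.0
tcp_pos: [0.5882, 0.1042, 0.1695]
tool_rot: [0.094, 0.996, -0.004, -0.0]
force: [0.0, -0.4, 0.1]
finger_gap: 0.991
gripper_force: 0.0
```

```bash
python3 - <<'E'
from meas import *
s=snap('top'); spindles(s,[(433,295)])
s=snap('wrist','wr11.png')
# expected spindle positions in wrist view vs wood mask centroid
hsv=cv2.cvtColor(s['pixels'],cv2.COLOR_RGB2HSV); m=((hsv[...,0]<22)&(hsv[...,1]>75)&(hsv[...,2]>80)).astype(np.uint8)
n,l,t,c=cv2.connectedComponentsWithStats(m)
for i in range(1,n):
    if t[i,4]>150: print(t[i].tolist(),c[i].round(0),onz(s,[c[i]],.02)[0].round(3))
E
python3 pick.py .436 -.2625 .15 111.5
```

```text
(433, 295) 273 [ 0.4359 -0.2619] axis 21.6 [83. 28.]
[585, 0, 55, 98, 5250] [612.  48.] [0.509 0.318 0.02 ]
[99, 34, 91, 94, 3604] [141.  73.] [0.467 0.003 0.02 ]
[259, 37, 92, 96, 6878] [305.  84.] [0.496 0.11  0.02 ]
[240, 150, 42, 118, 3664] [261. 207.] [0.573 0.062 0.02 ]
[302, 150, 36, 118, 3511] [320. 208.] [0.581 0.104 0.02 ]
[125, 219, 69, 65, 3548] [160. 250.] [ 0.591 -0.022  0.02 ]
[244, 369, 136, 69, 5289] [308. 406.] [0.752 0.062 0.02 ]
[621, 378, 19, 26, 248] [633. 388.] [0.791 0.345 0.02 ]
[75, 461, 20, 19, 191] [ 84. 470.] [ 0.794 -0.167  0.02 ]
q [-0.007  0.578  1.568 -0.011  0.996 -1.385] p [0.5886 0.1041 0.1691] z [-0.    -0.009 -1.   ] x [-0.982  0.186 -0.002] y [ 0.186  0.982 -0.009] tilt 0.52
yaz 111.5 q [-0.76  0.51  1.81 -0.    0.83 -2.71] err 0.0 spin deg -32.2 rows -8.06 units now-frame [  4.08 -19.42   1.12] after-spin [ 13.82 -14.26   0.96]
yaz 291.5 q [-0.76  0.51  1.81  0.    0.83  0.43] err 0.0 spin deg 147.8 rows 36.94 units now-frame [  4.08 -19.42   1.12] after-spin [-13.82  14.26   0.96]
```

Emit:
send_rows(
  commands="85 0.204 -0.971 0 0;85 0.204 -0.971 0 0;85 0.204 -0.971 0 0;85 0.204 -0.971 0 0;85 0.204 -0.971 0 0;85 0.204 -0.971 0 0;85 0.204 -0.971 0 0;85 0.204 -0.971 0 0;85 0.204 -0.971 0 0;85 0.204 -0.971 0 0;85 0.204 -0.971 0 0;85 0.204 -0.971 0 0;85 0.204 -0.971 0 0;85 0.204 -0.971 0 0;85 0.204 -0.971 0 0;85 0.204 -0.971 0 0;85 0.204 -0.971 0 0;85 0.204 -0.971 0 0;85 0.204 -0.971 0 0;85 0.204 -0.971 0 0",
)

```text
t: 85.77
tcp_pos: [0.4336, -0.2627, 0.1699]
tool_rot: [0.094, 0.996, -0.004, -0.003]
force: [0.4, 0.4, 0.1]
finger_gap: 0.999
gripper_force: 0.0
```

Emit:
send_rows(
  commands="85 0 0 0.4 -1;85 0 0 0.4 -1;85 0 0 0.4 -1;85 0 0 0.4 -1;85 0 0 0.4 -1;85 0 0 0.4 -1;85 0 0 0.4 -1;85 0 0 0.4 -1;85 0 0 0 -0.06;85 0 0 0 0",
)

```text
t: 86.6
tcp_pos: [0.4336, -0.2624, 0.106]
tool_rot: [-0.186, 0.983, -0.003, -0.004]
force: [0.6, 0.1, 0.2]
finger_gap: 0.997
gripper_force: 0.0
```

```bash
python3 pick.py .436 -.262 .0155 111.5
```

```text
q [-0.759  0.583  1.841 -0.015  0.717 -2.692] p [ 0.4336 -0.2624  0.106 ] z [-0.007 -0.007 -1.   ] x [-0.931 -0.365  0.009] y [-0.365  0.931 -0.004] tilt 0.58
yaz 111.5 q [-0.76  0.76  1.87 -0.    0.51 -2.71] err 0.0 spin deg -0.1 rows -0.02 units now-frame [-0.16 -0.01  4.52] after-spin [-0.12 -0.02  4.52]
yaz 291.5 q [-0.76  0.76  1.87  0.    0.51  0.43] err 0.0 spin deg 179.9 rows 44.98 units now-frame [-0.16 -0.01  4.52] after-spin [0.12 0.02 4.52]
```

Emit:
send_rows(
  commands="85 -0.16 0 0.8 0;85 0 0 0.8 0;85 0 0 0.8 0;85 0 0 0.8 0;85 0 0 0.7 0;85 0 0 0.4 0;85 0 0 0.22 0;85 0 0 0 0;15 0 0 0 0;15 0 0 0 0;15 0 0 0 0;15 0 0 0 0;15 0 0 0 0;15 0 0 0 0;15 0 0 0 0;15 0 0 0 0;15 0 0 0 0;15 0 0 -0.3 0;15 0 0 -0.8 0;15 0 0 -0.9 0",
)

```text
t: 88.27
tcp_pos: [0.4362, -0.2617, 0.0563]
tool_rot: [-0.186, 0.982, -0.003, -0.004]
force: [0.1, -0.3, -0.1]
finger_gap: 0.221
gripper_force: 39.3
```

Emit:
send_rows(
  commands="15 0 0 -0.9 1;15 0 0 -0.9 1;15 0 0 -0.9 1;15 0 0 -0.9 1;15 0 0 -0.9 1;15 0 0 -0.8 1;15 0 0 -0.5 1;15 0 0 0 1;15 0 0 0 1;15 0 0 0 1;15 0 0 0 1;15 0 0 0 1;15 0 0 0 1;15 0 0 0 1;15 0 0 0 1;15 0 0 0 1;15 0 0 0 1;15 0 0 0 1;15 0 0 0 1;15 0 0 0 1",
)

```text
t: 89.93
tcp_pos: [0.4372, -0.2609, 0.1726]
tool_rot: [0.49, 0.872, -0.005, -0.0]
force: [-0.1, 0.1, -0.4]
finger_gap: 0.221
gripper_force: 39.3
```

Emit:
send_rows(
  commands="15 0 0 0 1;15 0 0 0 1;15 0 0 0 1;15 0 0 0 1;15 0 0 0 1;15 0 0 0 1;15 0 0 0 1;15 0 0 0 1;15 0 0 0 1;15 0 0 0 1;15 0 0 0 0.5",
)

```text
t: 90.85
tcp_pos: [0.4372, -0.261, 0.1726]
tool_rot: [0.77, 0.638, -0.005, 0.002]
force: [0.6, -0.9, -1.1]
finger_gap: 0.221
gripper_force: 39.3
```

```bash
python3 pick.py .5802 .0818 .05 -10.7;python3 -c "
from h import *
s=readout.sense();print(s['finger_gap'],s['gripper_force'],s['force'])"
```

```text
q [-0.752  0.471  1.788 -0.013  0.881 -0.557] p [ 0.4372 -0.261   0.1726] z [-0.006 -0.009 -1.   ] x [ 0.185  0.983 -0.01 ] y [ 0.983 -0.185 -0.004] tilt 0.59
yaz -10.7 q [-0.05  0.74  1.67  0.    0.73  0.14] err 0.0 spin deg 0.0 rows 0.01 units now-frame [18.22  3.88  5.94] after-spin [18.17  3.84  6.13]
yaz 169.3 q [-0.01  0.75  1.66 -0.1   0.73 -2.85] err 0.0237 spin deg -180.0 rows -44.99 units now-frame [18.22  3.88  5.94] after-spin [-18.17  -3.84   6.13]
0.2213654052733702 39.26534056663513 [ 0.55939031 -0.86544773 -1.06952326]
```

Emit:
send_rows(
  commands="15 0.5 0.1 0 0;15 0.96 0.205 0 0;15 0.96 0.205 0 0;15 0.96 0.205 0 0;15 0.96 0.205 0 0;15 0.96 0.205 0 0;15 0.96 0.205 0 0;15 0.96 0.205 0 0;15 0.96 0.205 0 0;15 0.96 0.205 0 0;15 0.96 0.205 0 0;15 0.96 0.205 0 0;15 0.96 0.205 0 0;15 0.96 0.205 0 0;15 0.96 0.205 0 0;15 0.96 0.205 0 0;15 0.96 0.205 0 0;15 0.96 0.205 0 0;15 0.96 0.205 0 0;15 0.44 0.1 0 0",
)

```text
t: 92.52
tcp_pos: [0.5806, 0.0856, 0.1687]
tool_rot: [0.768, 0.641, -0.005, 0.002]
force: [-0.1, -0.3, -0.2]
finger_gap: 0.217
gripper_force: 39.3
```

Emit:
send_rows(
  commands="15 0 0 0.5 0;15 0 0 0.8 0;15 0 0 0.8 0;15 0 0 0.8 0;15 0 0 0.8 0;15 0 0 0.8 0;15 0 0 0.5 0;15 0 0 0 0",
)

```text
t: 93.18
tcp_pos: [0.5775, 0.0812, 0.066]
tool_rot: [0.769, 0.639, -0.007, -0.0]
force: [0.2, 0.5, -0.5]
finger_gap: 0.221
gripper_force: 39.3
```

```bash
python3 pick.py .5802 .0818 .047 -10.7;python3 -c "
from h import *
s=readout.sense();print(s['finger_gap'],s['gripper_force'],s['force'])"
```

```text
q [-0.047  0.72   1.658 -0.014  0.775  0.147] p [0.5775 0.0812 0.066 ] z [-0.011 -0.009 -1.   ] x [ 0.183  0.983 -0.011] y [ 0.983 -0.183 -0.009] tilt 0.83
yaz -10.7 q [-0.05  0.75  1.67 -0.    0.73  0.14] err 0.0 spin deg 0.2 rows 0.04 units now-frame [0.06 0.14 0.95] after-spin [0.05 0.13 0.95]
yaz 169.3 q [-0.01  0.75  1.66 -0.1   0.72 -2.85] err 0.0236 spin deg -179.8 rows -44.96 units now-frame [0.06 0.14 0.95] after-spin [-0.05 -0.13  0.95]
0.22117232779128404 39.268943667411804 [ 0.18876948  0.50910948 -0.45998588]
```

Emit:
send_rows(
  commands="15 0.06 0.14 0.4 0;15 0 0 0.3 0;15 0 0 0.2 0;15 0 0 0.1 0;15 0 0 0 0;32 0 0 0 0;32 0 0 0 0;32 0 0 0 0;32 0 0 0 0;32 0 0 -0.3 0;32 0 0 -0.8 0;32 0 0 -0.9 0;32 0 0 -0.9 0;60 0 0 -0.9 0;60 0 0 -0.9 0;60 0 0 -0.9 0;60 0 0 -0.9 0;60 0 0 0 0",
)

```text
t: 94.68
tcp_pos: [0.5859, 0.0836, 0.183]
tool_rot: [0.769, 0.639, -0.002, 0.005]
force: [1.3, -0.2, 0.6]
finger_gap: 0.702
gripper_force: 0.0
```

```bash
python3 - <<'E'
from h import *
s=snap('wrist'); t=snap('top')
a=cv2.resize(s['pixels'],(440,330)); b=cv2.resize(t['pixels'][170:330,340:560],(440,320)); im=np.vstack([a,b])[:600]
a=cv2.resize(s['pixels'],(400,300)); b=cv2.resize(t['pixels'][190:340,380:540],(400,375))
im=np.zeros((375,800,3),np.uint8); im[:300,:400]=a; im[:,400:]=b; cv2.imwrite('pics/c12.png',im[:,:,::-1]); st()
E
```

```text
q [-0.042  0.555  1.578 -0.011  1.011  0.147] p [0.5838 0.0836 0.1797] z [-0.003 -0.009 -1.   ] x [ 0.182  0.983 -0.01 ] y [ 0.983 -0.182 -0.001] tilt 0.56
```

View pics/c12.png

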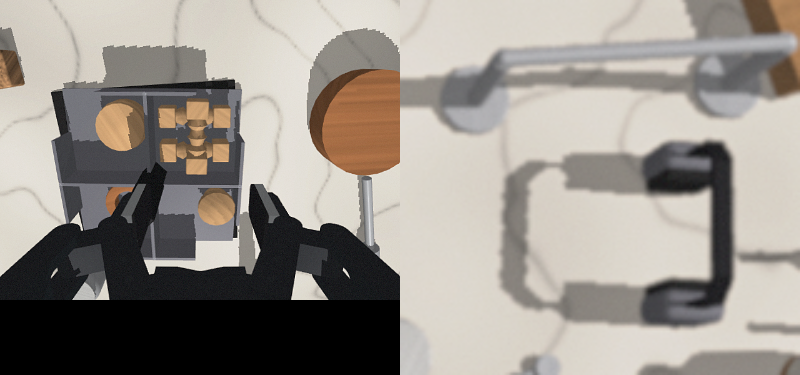

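```bash
cat > hs.py <<'E'
from h import *
s=snap('top'); hsv=cv2.cvtColor(s['pixels'],cv2.COLOR_RGB2HSV); v=hsv[...,2]
m=(v<75).astype(np.uint8); m[:235]=0;m[330:]=0;m[:,:470]=0;m[:,520:]=0
# band: per row, darkest run at right side
rows=[]
for y in range(246,320):
    xs=np.nonzero(m[y])[0]
    if len(xs): rows.append((y,xs.min(),xs.max()))
for r in rows[::4]: print(r,end=' ')
mid=[r for r in rows if r[2]-r[1]<14]; P=onz(s,[((a+b)/2,y) for y,a,b in mid],.147); c=np.polyfit(P[:,0],P[:,1],1)
print('\nband narrow rows',mid[0],mid[-1],P[0].round(4),P[-1].round(4),'az',np.degrees(np.arctan(c[0])).round(1))
ys=[r[0] for r in rows if r[2]>=503]; print('band row extent',min(ys),max(ys)); e=onz(s,[(509,min(ys)-.5),(509,max(ys)+.5)],.147); print(e.round(4),e.mean(0).round(4),np.linalg.norm(e[0]-e[1]))
# side view triangulation check: band pixels
t=snap('side'); hs2=cv2.cvtColor(t['pixels'],cv2.COLOR_RGB2HSV)[...,2]; mm=(hs2<60).astype(np.uint8); mm[:110]=0; mm[190:]=0; mm[:,:370]=0; mm[:,446:]=0
yy,xx=np.nonzero(mm); print('side mask',len(xx),xx.min(),xx.max(),yy.min())
for zz in(.147,): 
    q=proj(t,np.r_[e,[e.mean(0)]]); print('band ends projected in side',q.round(1).tolist())
top=[(x,yy[xx==x].min()) for x in range(xx.min(),xx.max()+1) if (xx==x).any()]; print(top[::5])
L=[(497,57),(795,42)]; r=onz(s,[((x-400)/2.5+380,y/2.5+190) for x,y in L],.163); print('rail top',r.round(4).tolist())
E
python3 hs.py
```

```text
(247, np.int64(502), np.int64(507)) (251, np.int64(482), np.int64(510)) (255, np.int64(478), np.int64(511)) (259, np.int64(478), np.int64(511)) (263, np.int64(479), np.int64(511)) (267, np.int64(505), np.int64(511)) (271, np.int64(505), np.int64(511)) (275, np.int64(505), np.int64(511)) (279, np.int64(505), np.int64(511)) (283, np.int64(505), np.int64(511)) (287, np.int64(505), np.int64(511)) (291, np.int64(505), np.int64(511)) (295, np.int64(505), np.int64(511)) (299, np.int64(505), np.int64(511)) (303, np.int64(485), np.int64(511)) (307, np.int64(479), np.int64(509)) (311, np.int64(478), np.int64(507)) (315, np.int64(478), np.int64(484)) 
band narrow rows (247, np.int64(502), np.int64(507)) (318, np.int64(480), np.int64(487)) [ 0.5179 -0.3994  0.147 ] [ 0.3675 -0.3305  0.147 ] az -26.9
band row extent 247 312
[[ 0.5183 -0.4098  0.147 ]
 [ 0.3742 -0.3882  0.147 ]] [ 0.4463 -0.399   0.147 ] 0.1456676945739406
side mask 1534 370 441 110
band ends projected in side [[387.7, 121.5], [444.1, 137.1], [415.5, 129.2]]
[(370, np.int64(110)), (375, np.int64(110)), (380, np.int64(110)), (385, np.int64(110)), (390, np.int64(110)), (395, np.int64(110)), (400, np.int64(110)), (405, np.int64(110)), (411, np.int64(130)), (416, np.int64(130)), (421, np.int64(131)), (426, np.int64(130)), (431, np.int64(131)), (436, np.int64(133)), (441, np.int64(163))]
rail top [[0.6051, -0.2138, 0.163], [0.6, -0.4848, 0.163]]
```

```bash
python3 - <<'E'
from h import *
s=snap('top')
print('band c',onz(s,[(508.2,267),(508.2,279.7),(508.2,300)],.151).round(4).tolist())
print('cups mid',onz(s,[(490,283.5)],.08).round(4), 'cup rows',onz(s,[(490,249),(490,318.5)],.08).round(4).tolist())
E
python3 pick.py .4114 -.394 .24 81.5
```

```text
band c [[0.4723, -0.3994, 0.151], [0.4446, -0.3952, 0.151], [0.4008, -0.3888, 0.151]]
cups mid [[ 0.4476 -0.3783  0.08  ]] cup rows [[0.5282, -0.39, 0.08], [0.3679, -0.3673, 0.08]]
q [-0.043  0.558  1.58  -0.011  1.011  0.147] p [0.5826 0.0836 0.1776] z [-0.008 -0.009 -1.   ] x [ 0.182  0.983 -0.01 ] y [ 0.983 -0.182 -0.006] tilt 0.68
yaz 81.5 q [-0.96  0.45  1.57 -0.    1.12 -2.38] err 0.0 spin deg -92.0 rows -23.0 units now-frame [-25.07  -4.08  -2.84] after-spin [  4.93 -24.88  -3.12]
yaz 261.5 q [-0.96  0.45  1.57  0.    1.12  0.76] err 0.0 spin deg 88.0 rows 22.0 units now-frame [-25.07  -4.08  -2.84] after-spin [-4.93 24.88 -3.12]
```

Emit:
send_rows(
  commands="85 -1 -0.16 -0.7 0;85 -1 -0.16 -0.7 0;85 -1 -0.16 -0.7 0;85 -1 -0.16 -0.7 0;85 -1 -0.16 -0.3 0;85 -1 -0.16 0 0;85 -1 -0.16 0 0;85 -1 -0.16 0 0;85 -1 -0.16 0 0;85 -1 -0.16 0 0;85 -1 -0.16 0 0;85 -1 -0.16 0 0;85 -1 -0.16 0 0;85 -1 -0.16 0 0;85 -1 -0.16 0 0;85 -1 -0.16 0 0;85 -1 -0.16 0 0;85 -1 -0.16 0 0;85 -1 -0.16 0 0;85 -1 -0.16 0 0",
)

```text
t: 96.6
tcp_pos: [0.4471, -0.2979, 0.2436]
tool_rot: [0.769, 0.639, -0.005, 0.001]
force: [0.3, -0.6, 0.7]
finger_gap: 0.997
gripper_force: 0.0
```

Emit:
send_rows(
  commands="85 -1 -0.16 0 0;85 -1 -0.16 0 0;85 -1 -0.16 0 0;85 -1 -0.16 0 0;85 -0.9 -0.1 0 0;85 0 0 0 1;85 0 0 0 1;85 0 0 0 1;85 0 0 0 1;85 0 0 0 1;85 0 0 0 1;85 0 0 0 1;85 0 0 0 1;85 0 0 0 1;85 0 0 0 1;85 0 0 0 1;85 0 0 0 1;85 0 0 0 1;85 0 0 0 1;85 0 0 0 1",
)

```text
t: 98.27
tcp_pos: [0.4151, -0.3906, 0.2444]
tool_rot: [0.986, 0.168, -0.004, 0.003]
force: [0.4, -0.0, -0.8]
finger_gap: 0.997
gripper_force: 0.0
```

Emit:
send_rows(
  commands="85 0 0 0 1;85 0 0 0 1;85 0 0 0 1;85 0 0 0 1;85 0 0 0 1;85 0 0 0 1;85 0 0 0 1;85 0 0 0 0",
)

```text
t: 98.93
tcp_pos: [0.4151, -0.3906, 0.2445]
tool_rot: [0.997, -0.075, -0.003, 0.004]
force: [0.3, -0.2, 0.6]
finger_gap: 0.997
gripper_force: 0.0
```

```bash
python3 pick.py .4114 -.3904 .138 81.6; python3 -c "
from h import *
s=snap('wrist','wr13.png'); print(proj(s,[[.446,-.3955,.151],[.4114,-.3904,.151],[.395,-.388,.151],[.497,-.403,.151]]).round(0).tolist())
v=cv2.cvtColor(s['pixels'],cv2.COLOR_RGB2HSV)[...,2]
for y in range(20,300,20):
    xs=np.nonzero(v[y,180:460]<60)[0]+180
    print(y,(xs.min(),xs.max(),len(xs)) if len(xs) else None)
"
```

```text
q [-0.946  0.447  1.567 -0.011  1.126  0.779] p [ 0.4151 -0.3906  0.2445] z [-0.007 -0.007 -1.   ] x [ 0.989 -0.149 -0.006] y [-0.149 -0.989  0.008] tilt 0.55
yaz 81.6 q [-1.12  0.6   2.05  0.88  0.31  2.85] err 0.129 spin deg 179.8 rows 44.96 units now-frame [-0.16 -0.02  5.33] after-spin [ 0.19 -0.02  5.33]
yaz 261.6 q [-0.96  0.59  1.67 -0.    0.88  0.76] err 0.0 spin deg -0.2 rows -0.04 units now-frame [-0.16 -0.02  5.33] after-spin [-0.19  0.02  5.33]
[[320.0, 187.0], [320.0, 245.0], [320.0, 270.0], [319.0, 93.0]]
20 None
40 None
60 (np.int64(280), np.int64(341), 57)
80 (np.int64(285), np.int64(356), 41)
100 (np.int64(296), np.int64(347), 52)
120 (np.int64(309), np.int64(343), 35)
140 (np.int64(309), np.int64(342), 34)
160 (np.int64(309), np.int64(342), 34)
180 (np.int64(310), np.int64(342), 33)
200 (np.int64(310), np.int64(342), 33)
220 (np.int64(291), np.int64(356), 66)
240 (np.int64(287), np.int64(342), 38)
260 (np.int64(290), np.int64(459), 42)
280 (np.int64(313), np.int64(437), 30)
```

```bash
python3 - <<'E'
from h import *
im=cv2.imread('pics/wr13.png'); v=im.max(2); s=snap('wrist')
d=np.array([np.cos(np.radians(-8.4)),np.sin(np.radians(-8.4)),0]); c=np.array([.446,-.3955,0])
for t in(-.085,-.055,-.052,0,.052,.055,.085):
    print(t,proj(s,[c+t*d+[0,0,.08],c+t*d+[0,0,.147]]).round(0).tolist())
lat=np.array([-d[1],d[0],0])
prev=None
for y in range(30,300,5):
    xs=np.nonzero(v[y,230:420]<75)[0]+230
    print(y,(xs.min(),xs.max(),len(xs)) if len(xs) else None,end=' ')
e=onz(s,[(326,140),(326,200)],.151); print('\nband centre pts',e.round(4).tolist())
E
```

```text
-0.085 [[319.0, 275.0], [320.0, 316.0]]
-0.055 [[319.0, 239.0], [320.0, 273.0]]
-0.052 [[319.0, 236.0], [320.0, 268.0]]
0 [[319.0, 169.0], [319.0, 186.0]]
0.052 [[319.0, 96.0], [319.0, 92.0]]
0.055 [[319.0, 91.0], [319.0, 87.0]]
0.085 [[319.0, 46.0], [319.0, 27.0]]
30 None 35 None 40 None 45 (np.int64(285), np.int64(340), 39) 50 (np.int64(282), np.int64(340), 40) 55 (np.int64(280), np.int64(340), 41) 60 (np.int64(280), np.int64(341), 62) 65 (np.int64(280), np.int64(341), 62) 70 (np.int64(281), np.int64(341), 43) 75 (np.int64(283), np.int64(342), 43) 80 (np.int64(285), np.int64(361), 60) 85 (np.int64(286), np.int64(360), 75) 90 (np.int64(285), np.int64(361), 77) 95 (np.int64(287), np.int64(359), 73) 100 (np.int64(296), np.int64(347), 52) 105 (np.int64(308), np.int64(343), 36) 110 (np.int64(308), np.int64(343), 36) 115 (np.int64(308), np.int64(343), 36) 120 (np.int64(308), np.int64(343), 36) 125 (np.int64(308), np.int64(343), 36) 130 (np.int64(309), np.int64(343), 35) 135 (np.int64(309), np.int64(343), 35) 140 (np.int64(309), np.int64(343), 35) 145 (np.int64(309), np.int64(343), 35) 15
[... 446 characters left out ...]
 np.int64(351), 57) 210 (np.int64(293), np.int64(353), 61) 215 (np.int64(292), np.int64(355), 64) 220 (np.int64(291), np.int64(356), 66) 225 (np.int64(289), np.int64(358), 70) 230 (np.int64(289), np.int64(357), 69) 235 (np.int64(288), np.int64(343), 56) 240 (np.int64(287), np.int64(342), 43) 245 (np.int64(287), np.int64(342), 40) 250 (np.int64(287), np.int64(342), 56) 255 (np.int64(288), np.int64(342), 55) 260 (np.int64(290), np.int64(342), 39) 265 (np.int64(312), np.int64(340), 29) 270 (np.int64(312), np.int64(340), 29) 275 (np.int64(312), np.int64(339), 28) 280 (np.int64(313), np.int64(339), 27) 285 None 290 None 295 None 
band centre pts [[0.4718, -0.4029, 0.151], [0.438, -0.3981, 0.151]]
```

View pics/wr13.png

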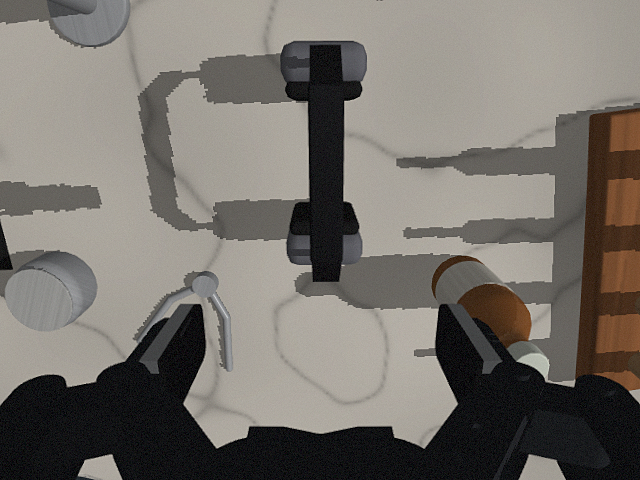

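Emit:
send_rows(
  commands="85 0 0.21 0.5 0;85 0 0 0.8 0;85 0 0 0.8 0;85 0 0 0.8 0;85 0 0 0.8 0;85 0 0 0.8 0;85 0 0 0.5 0;85 0 0 0.33 0;85 0 0 0 0;15 0 0 0 0;15 0 0 0 0;15 0 0 0 0;15 0 0 0 0;15 0 0 0 0;15 0 0 0 0;15 0 0 0 0;15 0 0 0 0;15 0 0 0 0;15 0 0 0 0",
  grip_force=80,
)

```text
t: 100.62
tcp_pos: [0.4146, -0.3963, 0.1402]
tool_rot: [0.997, -0.074, -0.002, 0.005]
force: [-0.0, 1.9, 5.5]
finger_gap: 0.209
gripper_force: 78.3
```

```bash
python3 -c "
from h import *
s,M=st();print(s['finger_gap'],s['gripper_force'],s['force'])"
```

```text
q [-0.953  0.59   1.656 -0.012  0.89   0.774] p [ 0.4146 -0.3963  0.1402] z [-0.005 -0.01  -1.   ] x [ 0.989 -0.148 -0.003] y [-0.148 -0.989  0.01 ] tilt 0.62
0.20922953107699488 78.28554511070251 [-0.04304742  1.85183002  5.51421782]
```

Emit:
send_rows(
  commands="15 0 0 -0.3 0;15 0 0 -0.7 0;15 0 0 -0.9 0;15 0 0 -0.9 0;15 0 0 -0.9 0;15 0 0 -0.9 0;15 0 0 -0.9 0;15 0 0 -0.9 0;15 0 0 -0.9 0;15 0 0 -0.9 0;15 0 0 -0.9 0;15 0 0 -0.6 -0.9;15 0 0 -0.3 -1;15 0 0 0 0;15 0 0 0 0",
)

```text
t: 101.87
tcp_pos: [0.4151, -0.3941, 0.339]
tool_rot: [1.0, -0.009, -0.003, 0.004]
force: [-0.2, 0.9, -2.7]
finger_gap: 0.211
gripper_force: 78.4
```

```bash
python3 pick.py .5675 -.349 .34 -91.1;python3 -c "
from h import *
s=readout.sense();print(s['finger_gap'],s['gripper_force'],s['force'])
s=snap('wrist','wr14.png'); v=cv2.imread('pics/wr14.png').max(2)
for y in range(20,320,12):
    xs=np.nonzero(v[y,230:420]<75)[0]+230
    print(y,(xs.min(),xs.max(),len(xs)) if len(xs) else None,end=' ')
"
```

```text
q [-0.95   0.355  1.439 -0.01   1.344  0.641] p [ 0.4151 -0.3941  0.339 ] z [-0.006 -0.009 -1.   ] x [ 1.    -0.018 -0.006] y [-0.018 -1.     0.009] tilt 0.6
yaz -91.1 q [-0.72  0.5   1.19  0.    1.45  0.87] err 0.0 spin deg 0.1 rows 0.02 units now-frame [ 7.58 -2.39 -0.12] after-spin [ 7.58 -2.4  -0.05]
yaz 88.9 q [-0.72  0.5   1.19 -0.    1.45 -2.27] err 0.0 spin deg -179.9 rows -44.98 units now-frame [ 7.58 -2.39 -0.12] after-spin [-7.58  2.4  -0.05]
0.21081718052075354 78.3536946773529 [-0.24543852  0.89197736 -2.65617582]
20 (np.int64(254), np.int64(347), 63) 32 (np.int64(251), np.int64(348), 87) 44 (np.int64(251), np.int64(349), 77) 56 (np.int64(253), np.int64(350), 69) 68 (np.int64(258), np.int64(352), 75) 80 (np.int64(259), np.int64(374), 116) 92 (np.int64(262), np.int64(371), 110) 104 (np.int64(287), np.int64(352), 66) 116 (np.int64(287), np.int64(352), 66) 128 (np.int64(288), np.int64(351), 64) 140 (np.int64(288), np.int64(351), 64) 152 (np.int64(288), np.int64(351), 64) 164 (np.int64(289), np.int64(351), 63) 176 (np.int64(289), np.int64(350), 62) 188 (np.int64(289), np.int64(350), 62) 200 (np.int64(289), np.int64(350), 62) 212 (np.int64(290), np.int64(350), 61) 224 (np.int64(290), np.int64(350), 61) 236 (np.int64(290), np.int64(349), 60) 248 (np.int64(276), np.int64(413), 84) 260 (np.int64(273), np.int64(399), 91) 272 (np.int64(270), np.int64(417), 97) 284 (np.int64(267), np.int64(412), 102) 296 (np.int64(266), np.int64(411), 73) 308 (np.int64(258), np.int64(382), 97)
```

```bash
python3 - <<'E'
from h import *
s=snap('wrist'); v=cv2.imread('pics/wr14.png').max(2)
def edge(lo,hi):
    return [y for y in range(lo,hi) if (v[y,255:285]<75).sum()>8]
a=edge(70,120); b=edge(225,280); print(a[0],a[-1],b[0],b[-1])
for z in(.27,.279):
    e=onz(s,[(320,a[-1]+.5),(320,b[0]-.5)],z); print(z,e.round(4).tolist(),e.mean(0).round(4),(e[0]-e[1])[0].round(4))
# side view: band slope
t=snap('side','side14.png'); c=np.array([.451,-.3948,.199])
print(proj(t,[c+[.052,0,.151],c+[-.052,0,.151],c+[.07,0,0],c+[-.07,0,0]]).round(0).tolist())
r=onz(snap('top'),[(418.8,212.8),(538,206.8)],.163); print(r.round(4).tolist())
E
```

```text
70 98 247 279
0.27 [[0.4942, -0.3954, 0.27], [0.4189, -0.3941, 0.27]] [ 0.4565 -0.3948  0.27  ] 0.0753
0.279 [[0.494, -0.3953, 0.279], [0.422, -0.3941, 0.279]] [ 0.458  -0.3947  0.279 ] 0.072
[[401.0, 51.0], [448.0, 59.0], [387.0, 107.0], [445.0, 117.0]]
[[0.6051, -0.2138, 0.163], [0.6, -0.4848, 0.163]]
```

Emit:
send_rows(
  commands="15 0.3 -0.1 0 0;15 0.6 -0.2 0 0;15 0.7 -0.22 0 0;15 0.7 -0.22 0 0;15 0.7 -0.22 0 0;15 0.7 -0.22 0 0;15 0.7 -0.22 0 0;15 0.7 -0.22 0 0;15 0.7 -0.22 0 0;15 0.7 -0.22 0 0;15 0.6 -0.2 0 0;15 0.3 -0.1 0 0;15 0.15 -0.04 0 0;15 0 0 0 0;15 0 0 0 0",
)

```text
t: 103.32
tcp_pos: [0.5668, -0.3489, 0.338]
tool_rot: [1.0, -0.008, -0.003, 0.005]
force: [-0.8, 1.2, -2.9]
finger_gap: 0.213
gripper_force: 78.3
```

```bash
python3 - <<'E'
from h import *
go([.566,-.349,.339])
s=snap('wrist','wr15.png'); im=s['pixels']; 
r=proj(s,[[.6035,y,.163] for y in(-.25,-.30,-.42,-.46)]); print('pred bar',r.round(0).tolist())
g=cv2.cvtColor(im,cv2.COLOR_RGB2GRAY)
L=cv2.createLineSegmentDetector().detect(g)[0].reshape(-1,4)
for l in L:
    n=np.hypot(l[2]-l[0],l[3]-l[1])
    if n>60 and abs(l[3]-l[1])<.12*n:
        print(l.round(0).tolist(), onz(s,l.reshape(2,2),.158)[:,:2].round(4).tolist())
E
```

```text
q [-0.715  0.501  1.198 -0.011  1.441  0.874] p [ 0.5668 -0.3489  0.338 ] z [-0.006 -0.009 -1.   ] x [ 1.    -0.016 -0.006] y [-0.016 -1.     0.009] tilt 0.63
units xyz [-0.04  0.   -0.05] dist 0.001
pred bar [[189.0, 162.0], [254.0, 161.0], [410.0, 158.0], [462.0, 158.0]]
[638.0, 269.0, 568.0, 271.0] [[0.5043, -0.6305], [0.5046, -0.5652]]
[489.0, 150.0, 354.0, 152.0] [[0.6087, -0.4832], [0.608, -0.3775]]
[284.0, 153.0, 153.0, 152.0] [[0.6082, -0.3234], [0.6113, -0.2215]]
[354.0, 165.0, 486.0, 165.0] [[0.5982, -0.3776], [0.5969, -0.4815]]
[156.0, 167.0, 284.0, 165.0] [[0.6, -0.2219], [0.5988, -0.323]]
```

Emit:
send_rows(
  commands="15 0 0 0.4 0;15 0 0 0.7 0;15 0 0 0.8 0;15 0 0 0.8 0;15 0 0 0.8 0;15 0 0 0.8 0;15 0 0 0.8 0;15 0 0 0.8 0;15 0 0 0.8 0;15 0 0 0.7 0;15 0 0 0.5 0;15 0 0 0.3 0;15 0 0 0.2 0;15 0 0 0 0",
)

```text
t: 104.53
tcp_pos: [0.5659, -0.3504, 0.1695]
tool_rot: [1.0, -0.008, -0.003, 0.004]
force: [-0.0, -0.7, -2.6]
finger_gap: 0.207
gripper_force: 78.3
```

```bash
python3 - <<'E'
from h import *
s,M=go([.565,-.350,.161]); print(s['force'],s['finger_gap'])
E
```

```text
q [-0.717  0.66   1.386 -0.012  1.094  0.875] p [ 0.5659 -0.3504  0.1695] z [-0.006 -0.009 -1.   ] x [ 1.    -0.016 -0.006] y [-0.016 -1.     0.009] tilt 0.6
units xyz [-0.04 -0.02  0.43] dist 0.009
[-0.02104929 -0.7183932  -2.63205781] 0.20712536135228257
```

Lower the last millimetres in small steps, watching the force.

Emit:
send_rows(
  commands="15 0 0 0.15 0;15 0 0 0.1 0;15 0 0 0.08 0;15 0 0 0.06 0;15 0 0 0 0;15 0 0 0 0",
)

```text
t: 105.03
tcp_pos: [0.5663, -0.3504, 0.1625]
tool_rot: [1.0, -0.008, -0.002, 0.005]
force: [0.6, 0.6, -2.0]
finger_gap: 0.211
gripper_force: 78.3
```

```bash
python3 - <<'E'
from h import *
s,M=st(); print(s['force'],s['finger_gap'])
E
```

```text
q [-0.717  0.668  1.392 -0.012  1.08   0.875] p [ 0.5663 -0.3504  0.1625] z [-0.005 -0.009 -1.   ] x [ 1.    -0.016 -0.005] y [-0.016 -1.     0.009] tilt 0.6
[ 0.64553543  0.61738335 -1.95643001] 0.21113797217057612
```

Emit:
send_rows(
  commands="15 0 0 0.05 0;15 0 0 0.05 0;15 0 0 0.03 0;15 0 0 0 0;15 0 0 0 0",
)

```text
t: 105.45
tcp_pos: [0.5664, -0.3505, 0.1601]
tool_rot: [1.0, -0.008, -0.002, 0.005]
force: [-0.9, 0.3, -0.4]
finger_gap: 0.215
gripper_force: 78.6
```

Emit:
send_rows(
  commands="15 0 0 0.03 0;15 0 0 0 0;30 0 0 0 0;40 0 0 0 0;60 0 0 0 0;85 0 0 0 0;85 0 0 0 0;85 0 0 0 0;85 0 0 0 0;85 0 0 -0.3 0;85 0 0 -0.6 0;85 0 0 -0.8 0;85 0 0 -0.8 0;85 0 0 -0.8 0;85 0 0 -0.8 0;85 0 0 -0.8 0;85 0 0 -0.8 0;85 0 0 -0.8 0;85 0 0 0 0",
)

```text
t: 107.03
tcp_pos: [0.5687, -0.3506, 0.2946]
tool_rot: [1.0, -0.008, 0.001, 0.008]
force: [0.1, -0.3, 1.9]
finger_gap: 0.995
gripper_force: 0.0
```

```bash
python3 - <<'E'
from h import *
s,M=st(); print(s['force'],s['finger_gap'])
w=snap('wrist','wr16.png'); t=snap('side','side16.png'); v=w['pixels'].max(2)
for y in range(10,330,15):
    xs=np.nonzero(v[y,230:430]<75)[0]+230
    print(y,(xs.min(),xs.max(),len(xs)) if len(xs) else None,end=' ')
c=np.array([.604,-.351,.163]); print('\nexpected band mid, ends wrist',proj(w,[c+[0,0,.008],c+[.052,0,.008],c+[-.052,0,.008]]).round(0).tolist())
p=proj(t,[c+[0,0,.008],c+[.052,0,.008],c+[-.052,0,.008],c+[.07,0,-.143],c+[-.07,0,-.143]]); print('side',p.round(0).tolist())
vs=t['pixels'].max(2)
for x in range(330,440,8):
    ys=np.nonzero(vs[80:230,x]<60)[0]+80; print(x,(ys.min(),ys.max(),len(ys)) if len(ys) else None,end=' ')
E
```

```text
q [-0.715  0.533  1.259 -0.011  1.338  0.874] p [ 0.5687 -0.3506  0.2946] z [ 0.002 -0.015 -1.   ] x [ 1.    -0.016  0.002] y [-0.016 -1.     0.015] tilt 0.89
[ 0.1158036  -0.27746945  1.85846248] 0.9949765258014616
10 None 25 None 40 None 55 (np.int64(279), np.int64(285), 7) 70 (np.int64(276), np.int64(330), 55) 85 (np.int64(280), np.int64(350), 38) 100 (np.int64(284), np.int64(347), 64) 115 (np.int64(301), np.int64(332), 32) 130 (np.int64(301), np.int64(416), 34) 145 (np.int64(302), np.int64(409), 32) 160 (np.int64(289), np.int64(332), 37) 175 (np.int64(301), np.int64(331), 31) 190 (np.int64(302), np.int64(331), 30) 205 (np.int64(288), np.int64(344), 57) 220 (np.int64(285), np.int64(347), 63) 235 (np.int64(283), np.int64(332), 47) 250 (np.int64(287), np.int64(331), 32) 265 (np.int64(306), np.int64(328), 23) 280 None 295 (np.int64(421), np.int64(423), 2) 310 None 325 None 
expected band mid, ends wrist [[317.0, 173.0], [316.0, 88.0], [319.0, 250.0]]
side [[349.0, 121.0], [328.0, 118.0], [370.0, 125.0], [321.0, 164.0], [373.0, 174.0]]
330 (np.int64(145), np.int64(154), 10) 338 (np.int64(122), np.int64(123), 2) 346 (np.int64(119), np.int64(125), 7) 354 (np.int64(121), np.int64(127), 7) 362 (np.int64(80), np.int64(175), 32) 370 (np.int64(124), np.int64(146), 11) 378 None 386 None 394 None 402 None 410 None 418 None 426 None 434 None
```

Emit:
send_rows(
  commands="85 0 0 -0.5 0;85 0 0 -0.8 0;85 0 0 -0.8 0;85 0 0 -0.5 0;85 0 0 0 0;85 0 0 0 0;85 0 0 0 0;85 0 0 0 0;85 0 0 0 0;85 0 0 0 0;85 0 0 0 0;85 0 0 0 0",
)

```text
t: 108.13
tcp_pos: [0.5671, -0.3488, 0.3409]
tool_rot: [1.0, -0.008, -0.003, 0.004]
force: [-0.6, 0.4, 0.3]
finger_gap: 0.995
gripper_force: 0.0
```

```bash
python3 - <<'E'
from h import *
a=cv2.imread('pics/side16.png')[80:200,310:400].astype(int); t=snap('side')['pixels'][:,:,::-1][80:200,310:400].astype(int); print('headset change',np.abs(a-t).max(2).mean())
p=snap('top')['pixels'][:,:,::-1]; o=cv2.imread('pics/top8.png'); 
for n,(x,y,w) in {'tin':(376,331,16),'block':(243,345,12),'blank':(291,165,25),'crate':(150,310,45),'box':(279,281,14),'knob':(329,240,12),'ring':(322,288,12),'sp':(290,249,14)}.items():
    print(n,np.abs(p[y-w:y+w,x-w:x+w].astype(int)-o[y-w:y+w,x-w:x+w]).max(2).mean().round(1))
E
```

```text
headset change 2.6144444444444446
tin 65.1
block 43.5
blank 42.0
crate 31.8
box 37.6
knob 33.1
ring 50.3
sp 73.6
```

```bash
python3 - <<'E'
from h import *
s=snap('top'); p=cv2.cvtColor(s['pixels'],cv2.COLOR_RGB2GRAY).astype(np.float32); o=cv2.imread('pics/top8.png',0).astype(np.float32)
print(np.round(s['eye'],3),np.round(s['rotation'],3),p.mean(),o.mean())
for n,(x,y,w) in {'lathe':(140,95,40),'block':(243,345,25),'blank':(291,165,32),'crate':(150,310,60),'tray':(309,275,55),'all':(200,230,180)}.items():
    A=p[max(y-w,0):y+w,x-w:x+w];B=o[max(y-w,0):y+w,x-w:x+w]; print(n,A.mean().round(1),B.mean().round(1),cv2.phaseCorrelate(B,A),(p[200:400,100:200].astype(int)[::50,::30]).tolist() if n=='all' else '')
E
```

```text
[0.321 0.018 1.213] [-0.676  0.729 -0.077  0.075] 146.58266 138.71
lathe 123.7 93.8 ((-0.034411477023617465, 0.016352238919516537), 1.0147177091240882) 
block 195.0 153.7 ((-0.2434758306981486, -0.4368061843012043), 0.5688309549331665) 
blank 152.5 117.9 ((-0.041730167332879375, -0.07298606870695323), 0.98438785597682) 
crate 146.7 128.7 ((0.03009071607266378, -0.10384907121091658), 0.5368935378392538) 
tray 116.5 107.4 ((-0.06974323776281466, -0.044745246732098565), 0.5617315181096395) 
all 154.3 138.8 ((-0.08660089760613232, -0.03675308796715626), 0.5648067250663852) [[141, 231, 228, 228], [225, 208, 148, 150], [148, 105, 163, 135], [153, 94, 101, 129]]
```

```bash
python3 - <<'E'
from h import *
s=snap('top'); hsv=cv2.cvtColor(s['pixels'],cv2.COLOR_RGB2HSV); m=((hsv[...,0]<22)&(hsv[...,1]>75)&(hsv[...,2]>80)).astype(np.uint8)
n,l,t,c=cv2.connectedComponentsWithStats(m)
for i in range(1,n):
    if 60<t[i,4]<2500 and 150<c[i][0]<480 and 180<c[i][1]<370: print(t[i].tolist(),c[i].round(0),onz(s,[c[i]],.03)[0].round(3))
E
python3 -c "
from station import sign_off
print(sign_off())"
```

```text
[268, 229, 37, 38, 832] [287. 247.] [0.58  0.086 0.03 ]
[318, 230, 20, 20, 306] [328. 240.] [ 0.591 -0.014  0.03 ]
[265, 269, 27, 25, 510] [278. 281.] [0.498 0.111 0.03 ]
[234, 333, 19, 28, 515] [243. 346.] [0.351 0.202 0.03 ]
the job is handed in; nothing more can be done
None
```

The job is handed in at about 108 s: both offcuts are in the crate, the tray is back on its mat with the finished pieces in place, the three spindles are in the emptied compartment (two side by side, one across them), and the ear defenders hang over the rail. The last camera check showed this, but sign-off returned no verdict.

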